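Feed a microtome three clicks under its hood

ROBOT

A 6-joint arm with a two-finger parallel gripper is mounted at the origin on a cart in front of the work surface, level with it; the furniture and walls round the work are solid. World frame = base frame: x ahead of the robot, y to its left, z up, the work surface at z = 0. Lengths are in m, angles in degrees, forces in N, time in s.
With the tool pointing down it reaches from about 0.4 to 0.825 m from the base axis. Payload 7 kg.
Tool frame: the origin (TCP) lies midway between the tips of the shut fingers; the grasp point (between the pads) lies 19 mm behind it; x points along the fingers, z is the direction in which the jaws open and shut, and the axes are right-handed (so a half turn about x gives the same grasp; the last joint's range is limited). The gripper opens to 88 mm and grips with 3 to 60 N. Pads are 19 mm wide; open, the fingers measure 130 mm over their backs; the gripper's body (78 mm by 193 mm) begins 47 mm behind the grasp point.
Start: joints at [85.033, 20.546, 0.682, 0, -70.136, -16.507], TCP at [0.247, 0.628, 0.227] pointing down, gripper open.
Joint ranges: [-176.03, 176.03], [-82.01, 121.73], [-58.28, 71.71], [-173.87, 95.51], [-174.79, -0.11], [-173.66, 173.66]. Speed limits (degrees/s): [136.94, 136.94, 172.46, 180, 180, 180].

INTERFACE

Orientations are given as [roll, pitch, yaw] about the fixed x, y, z axes, in that order (R = Rz(yaw) Ry(pitch) Rx(roll)).
In Python, from plant import get_state, capture, close_job gives the robot as it stands.
- The arm moves only by the tool play_rows, never from a script. Its argument "series" is one flat list of numbers, 4 for each row, row after row: the shift along the tool's x, y, z in m, then the turn about the tool's x in rad. In form: [tx, ty, tz, spin, tx, ty, tz, spin, ...]. A call has exactly 5 rows; each row shifts and turns the commanded pose from where the row before left it, along the tool's axes as they then stand; what a row does not reach is not made up. A row lasts 1/12 s, in which the tool goes at most 41.7 mm and 7.16 degrees, less where a joint would pass 70% of its speed; a pose out of reach is approached as far as the arm can. A call is refused whole if a number of a shift passes 0.0417 or a number of a turn 0.125, either way. A call with a gripper value outside its range is refused whole. "jaw" is the opening in per cent of the stroke, from 0 (shut) to 100 (fully open), set as the call begins (left out, the last holds). The fingers move at their own pace and stop on an object; "squeeze" is the grip in N (left out, the last holds). Time passes only in rows, so rows that do not move let the fingers close, or fill a call up. It gives the time, the measured TCP pose, the force and the opening at its end, in the units of the state.
- get_state(): the state, without advancing time (a new reading comes with each control period).
- capture(name): name is "side" or "top" or "wrist"; returns a dict with "img" (480x640x3 uint8, blue, green, red), "K" (3x3 intrinsics, pixels), "world_from_camera" (4x4, takes a point from camera to world coordinates). Camera axes: x right, y down, z forward; pixel columns grow to the right and rows downward; lengths in m; the calibration is good to about 2 mm. A picture is of the moment at which its call begins. There is no depth.
- close_job(): hands the job in, once; it reports no verdict.
The state is a dict: "time_s": time; "joints": joint angles; "qd": joint speeds; "joint_torque": joint torques, N m; "tcp_pos": TCP position; "eef_rot": TCP orientation; "contact_force": force on the tool from outside, world axes, zero at the start; "moment": the same for the moment, N m; "gripper_width": finger opening in m.
Only numpy, scipy, OpenCV 4.12 (cv2) and the standard library are available. Lean on these libraries where they do the work, as an engineer would, in place of code of your own. Each camera call takes 0.05 s, during which the arm holds its last target.

TASK

Prise the clear hood of the microtome open with the spatula: slip the blade under the lip at the front of the hood and lift until the hood springs open, then lay the spatula back down on the bench. Then push the feed lever by its black knob to the right by exactly three clicks of its ratchet from where it rests (it cannot be taken back), and finish while still holding the lever there with the fingers, so that I can draw the knife across. Leave the other things on the bench where they are.

Things in the scene. Friction and masses are not known exactly. Their poses are not given: they have to be found in the camera images.
- microtome: Fixed bench microtome: white housing 180 (x) x 270 (y) x 58 mm. Origin: centre of its underside; x to its rear, y to its left, z up. Flat deck 58 mm above the bench: hood on its right half, rails, knife carriage and wax block on the left half (y over 40 mm, up to 48 mm above the deck). Its front face is 12 mm before the hood's front wall; a dial stands 15 mm out of it at y = +85 mm.
- hood: Clear hood, a box open below, 120 (x) x 135 (y) x 51 mm, grey rim. Origin on its hinge at the rear, axis y, at (46, -58, 62) mm in the microtome's frame; shut, axes as the microtome's; tilt of its z = opening angle, 0 to 1.95 rad. Two ball catches hold it shut: about 2.5 N up at the front lip frees it within 10 mm; it then swings fully open by itself in about 2 s, leaning back, and stays.
- pry_lip (a point): Middle of the front edge of the lip's underside: grey lip at the foot of the hood's front wall, 48 mm wide (y), 3 mm thick, standing 7 mm out of the wall. Under it the wall has a notch 44 mm wide; 10 mm of free height between deck and lip, free inwards (x) for 20 mm from this point. Moves with the hood, 131 mm from its hinge.
- feed_lever: Steel feed lever on a ratchet wheel on the deck. Origin on its upright pivot at (2, -58, 58) mm in the microtome's frame; x axis along the lever to the knob. At rest it points to the front left, on one of three teeth (131, 146 or 161 deg from the microtome's x axis). It turns only counter-clockwise seen from above (knob to the robot's right), 15 deg a click, end stop 49 deg past straight front.
- knob (a point): Middle of the lever's black knob, an upright post 13 mm thick and 25 mm high, 58 mm from the pivot, 34 mm above the deck (lever bar under it: top 22 mm above the deck, 12 mm wide). One click is 15 mm of travel. A spring pushes back with 2 to 4 N; the push rises to 8-12 N on each tooth and falls to about 3 N at the click, some 11 mm after rest on the tooth before. Let go, it stays on its tooth.
- spatula: Paraffin spatula lying loose on the bench, 174 mm long, 70 g. Origin on the bench under it, near where blade and handle meet, x along it towards the blade's tip, z up. Handle: black flat bar 13 mm wide (y) and 12 mm high, from x = -92 to +4 mm. Blade: straight steel, 2.6 mm thick and 18 mm wide, from x = 24 to 82 mm, lying flat at mid-height of the handle (6 mm above the handle's underside).
- handle (a point): Grasp point of the spatula, in the middle of its handle's front part: 14 mm behind the spatula's origin and 6 mm above the handle's underside; near the centre of mass.
- blade_tip (a point): Tip of the spatula's blade, at mid-thickness, 96 mm ahead of the handle point.
- petri: Bystander: petri dish, 59 mm across, 12 mm high, loose. Origin at the centre of its underside.
- tube: Bystander: blood tube with coloured cap, lying, 88 x 17 mm, loose. Origin under its middle.
- marker: Bystander: marker pen, lying, 135 x 12 mm, loose. Origin under its middle.
- sample_cup: Bystander: sample cup with yellow screw lid, 62 mm across, 67 mm high, loose. Origin at the centre of its underside.
- oil_bottle: Bystander: small dark bottle, 26 mm across, 55 mm high, loose. Origin at the centre of its underside.
- stain_blue: Bystander: blue dropper bottle, 34 mm across, 67 mm high, loose. Origin at the centre of its underside.
- stain_red: Bystander: dark red dropper bottle, 34 mm across, 67 mm high, loose. Origin at the centre of its underside.

How it is judged (in metres and radians):
On the way, in this order (a step that is already met when the one before it is completed fails the run):
1. the spatula lifts the hood off its catches (contact force between spatula and hood above 0.3 N and angle between hood's own z axis and vertical above 0.008 rad).
2. the spatula lies on the bench, let go (height (world z) of spatula below 0.02 m and linear speed of spatula below 0.05 m/s and contact force between the fingers and spatula below 0.1 N), for 0.2 s.
At the end, for the whole second after the job is handed in: The knob stands 43 to 53 mm (straight line) from its start: third click in, fourth not; the lever is still, the fingers press or grip it with over 0.7 N; the hood is open (over 1.5 rad); the spatula lies still on the bench (distance of knob from where it was at the start of the episode between 0.0432 and 0.053 m and contact force between the fingers and feed_lever above 0.7 N and angular speed of feed_lever below 0.1 rad/s and angle between hood's own z axis and vertical above 1.5 rad and height (world z) of spatula below 0.02 m and linear speed of spatula below 0.05 m/s); the arm keeps its last pose, push and grip.
It fails at once if the lever is pushed on past its fourth click (distance of knob from where it was at the start of the episode above 0.0595 m).
It fails at once if a bystander is shoved more than 3 cm (distance of any of petri, tube, marker, sample_cup, oil_bottle, stain_blue, stain_red from where it was at the start of the episode above 0.03 m).
It also fails if it takes over 64 s, if anything falls off the work surface, if the arm or the gripper's body presses on something with over 40 N, if the wrist force passes 120 N, or if a joint passes its speed limit or range.

## Working session

There is one attempt and no reset: what is moved stays moved. The work goes in short steps, Python scripts to look and compute and a tool call to move; the robot and the scene stay as the last step left them, time stands still between calls to the robot, and variables do not carry over. Pictures are saved under pics/ and viewed, and the job is handed in when it is done.

Besides the shell and the picture viewer there is one more tool, called after ">>>" as name(argument=value, ...) on one line, values as JSON. play_rows: Moves the arm, as the interface text tells. Its arguments: {"type":"object","properties":{"series":{"type":"array","items":{"type":"number"}},"jaw":{"type":"number"},"squeeze":{"type":"number"}},"required":["series"]}

```bash
ls; mkdir -p pics
python3 - <<'E'
from plant import *
import cv2
print(get_state())
for n in ["side","top","wrist"]:
    c=capture(n); cv2.imwrite(f"pics/{n}0.png",c["img"]); print(n,c["K"],c["world_from_camera"])
E
```

```text
pics
{'time_s': 0.0, 'joints': array([ 8.50326481e+01,  2.05905634e+01,  6.33763412e-01, -2.12689808e-02,
       -7.01331854e+01, -1.65078868e+01]), 'qd': array([-0.02961915,  0.02150282, -0.09146321, -0.08527982, -0.09485168,
       -0.01611037]), 'joint_torque': array([-2.19939524e-03, -5.82714057e+01,  2.93045068e+01,  6.99713588e+00,
        6.66299660e-03, -1.72754790e-04]), 'tcp_pos': array([0.24694622, 0.62769298, 0.22562881]), 'eef_rot': array([   3.98225001,   89.90781944, -107.50023234]), 'contact_force': array([-1.67131585, -0.12753198, -0.61619274]), 'moment': array([-0.00303194, -0.01920686, -0.02035755]), 'gripper_width': 0.08757385936529215}
side [[558.78972752   0.         324.01400583]
 [  0.         558.78972752 239.72799626]
 [  0.           0.           1.        ]] [[-0.99640173 -0.05709875  0.06263645  0.49371846]
 [-0.08447036  0.6083669  -0.78914794  0.88759977]
 [ 0.00695342 -0.7915993  -0.61100098  0.73592551]
 [ 0.          0.          0.          1.        ]]
top [[554.69662927   0.         325.63970939]
 [  0.         554.69662927 239.71691133]
 [  0.           0.           1.        ]] [[-0.05385713 -0.97670151  0.20773438  0.3104432 ]
 [-0.99854523  0.0521339  -0.01376527  0.0363559 ]
 [ 0.00261455 -0.20817353 -0.97808841  1.37641402]
 [ 0.          0.          0.          1.        ]]
wrist [[375.62086658   0.         314.84335446]
 [  0.         375.62086658 239.73024929]
 [  0.           0.           1.        ]] [[-3.65659547e-01 -8.91057911e-01 -2.68903132e-01  3.20698169e-01]
 [-9.30748521e-01  3.50232553e-01  1.05092102e-01  5.99220331e-01]
 [ 5.35481323e-04  2.88709123e-01 -9.57416710e-01  3.84829746e-01]
 [ 0.00000000e+00  0.00000000e+00  0.00000000e+00  1.00000000e+00]]
```

View pics/side0.png

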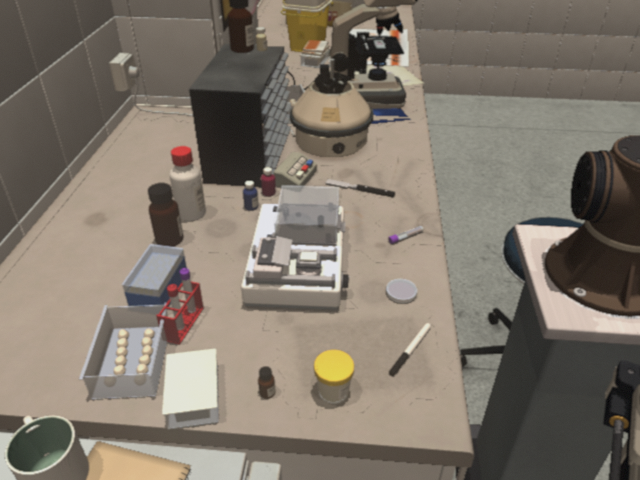

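View pics/top0.png

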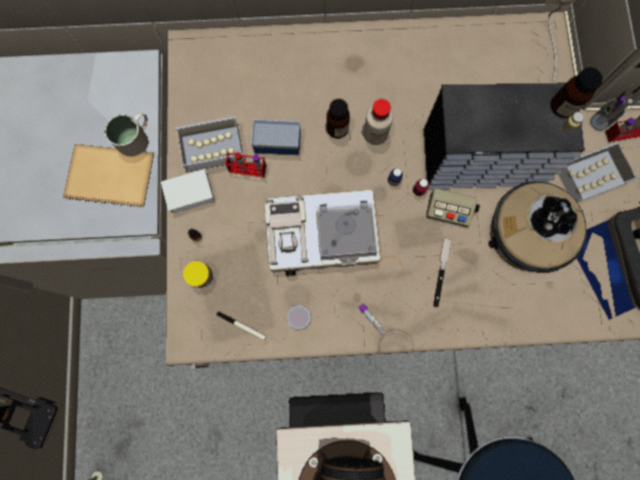

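View pics/wrist0.png

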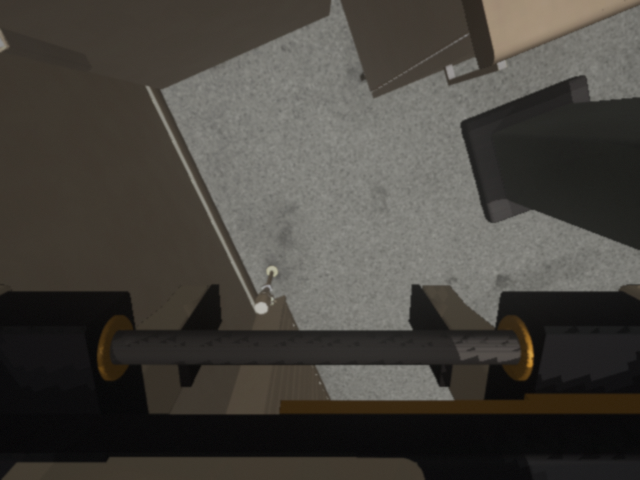

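```bash
cat > h.py <<'E'
import numpy as np, cv2
from plant import *
def ray(c,px,z):
    K=c["K"];T=c["world_from_camera"]
    d=T[:3,:3]@np.linalg.solve(K,np.array([px[0],px[1],1.0]));o=T[:3,3]
    return o+d*(z-o[2])/d[2]
def proj(c,p):
    T=c["world_from_camera"];q=T[:3,:3].T@(np.array(p)-T[:3,3]);u=c["K"]@q;return u[:2]/u[2]
def crop(img,x0,y0,x1,y1,s,name):
    cv2.imwrite(name,cv2.resize(img[y0:y1,x0:x1],None,fx=s,fy=s,interpolation=cv2.INTER_CUBIC))
E
python3 - <<'E'
from h import *
c=capture("top");s=capture("side")
crop(c["img"],255,180,395,280,5,"pics/t1.png")
crop(c["img"],400,220,480,320,6,"pics/t2.png")
crop(s["img"],235,170,405,310,4.5,"pics/s1.png")
for p in [(445,240),(437,305),(217,314),(265,337)]: print(ray(c,p,.006))
for p in [(327,183),(394,192)]: print(ray(s,p,.006))
for p in [(265,198),(375,192),(380,263),(270,269)]: print(ray(c,p,.058))
E
```

```text
[ 0.58469488 -0.284098    0.006     ]
[ 0.42254824 -0.24823499  0.006     ]
[0.42956351 0.29340519 0.006     ]
[0.36759866 0.17751723 0.006     ]
[ 0.58053432 -0.28358062  0.006     ]
[ 0.41664941 -0.25830011  0.006     ]
[0.70358607 0.16162871 0.058     ]
[ 0.70456196 -0.11074677  0.058     ]
[ 0.52621189 -0.10988804  0.058     ]
[0.52576166 0.15515568 0.058     ]
```

View pics/t1.png

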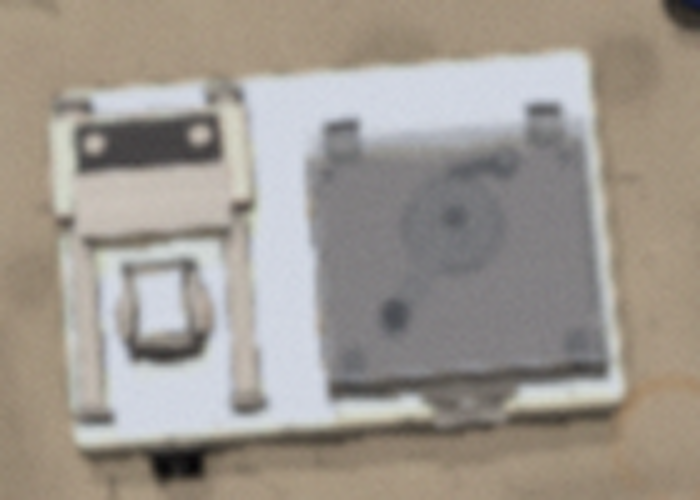

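View pics/t2.png

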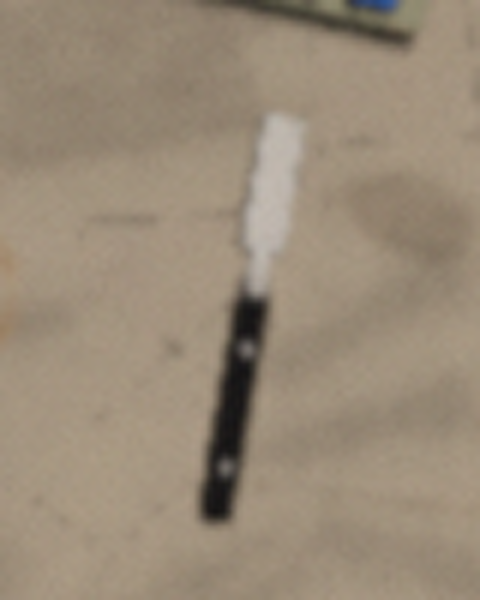

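View pics/s1.png

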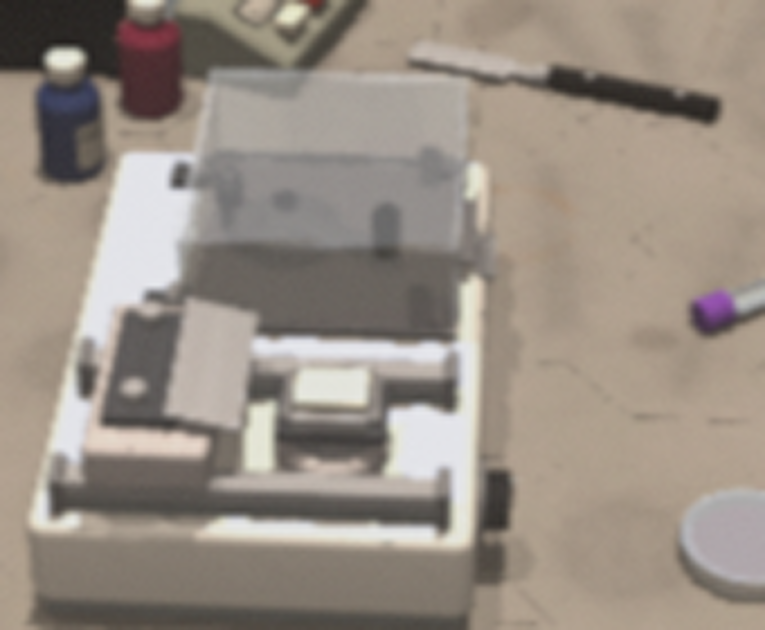

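Run:
```python
from h import *
c=capture("top");s=capture("side")
P={k:ray(c,(255+u/5-.4,180+v/5-.4),.058)[:2] for k,(u,v) in dict(RL=(52,95),RR=(588,53),FR=(627,402),FL=(80,447)).items()}
for k in P: print(k,P[k])
n=np.linalg.norm
print("w",n(P['RL']-P['RR']),n(P['FL']-P['FR']),"d",n(P['RL']-P['FL']),n(P['RR']-P['FR']))
d=P['RL']-P['RR']+P['FL']-P['FR'];ya=np.degrees(np.arctan2(-d[0],d[1]))
e=P['RL']-P['FL']+P['RR']-P['FR'];yb=np.degrees(np.arctan2(e[1],e[0]))
C=sum(P.values())/4
print(C,"yaw",ya,yb)
yaw=np.radians((ya*270+yb*180)/450)
R=np.array([[np.cos(yaw),-np.sin(yaw)],[np.sin(yaw),np.cos(yaw)]])
print("lip pred",C+R@[-85,-58]@np.eye(2)if 0 else C+R@np.array([-.085,-.058]))
print("lip meas",ray(c,(255+468/5-.4,180+421/5-.4),.068))
print("pivot pred",C+R@np.array([.002,-.058]))
print("pivot meas",ray(c,(255+455/5-.4,180+217/5-.4),.08))
k=ray(c,(255+395/5-.4,180+312/5-.4),.098)[:2]
m=R.T@(k-C)-np.array([.002,-.058]); print("knob",k,n(m),np.degrees(np.arctan2(m[1],m[0])))
k=ray(s,(235+386/4.5-.4,170+207/4.5-.4),.1045)[:2]
m=R.T@(k-C)-np.array([.002,-.058]); print("knob side",k,n(m),np.degrees(np.arctan2(m[1],m[0])))
# spatula mask
hsv=cv2.cvtColor(c["img"],cv2.COLOR_BGR2GRAY)
m=np.zeros_like(hsv);m[262:312,428:450]=(hsv[262:312,428:450]<70)
pts=np.argwhere(m)[:,::-1].astype(np.float32)
W=np.array([ray(c,p,.010)[:2] for p in pts]);mu=W.mean(0);u=np.linalg.svd(W-mu)[2][0]; u*=np.sign(u[0])
t=(W-mu)@u; print("handle mid",mu,"dir",np.degrees(np.arctan2(u[1],u[0])),"len",t.max()-t.min(),len(W), mu+u*((t.max()+t.min())/2))
print("tip",ray(c,(400+285/6-.4,220+115/6-.4),.007))
g=cv2.cvtColor(s["img"],cv2.COLOR_BGR2GRAY)
m=np.zeros_like(g);m[180:200,357:398]=(g[180:200,357:398]<70)
pts=np.argwhere(m)[:,::-1]
W=np.array([ray(s,p,.008)[:2] for p in pts]);mu=W.mean(0);u=np.linalg.svd(W-mu)[2][0]; u*=np.sign(u[0])
t=(W-mu)@u; print("side handle mid",mu,np.degrees(np.arctan2(u[1],u[0])),t.max()-t.min(),len(W))
```

```text
RL [0.70204767 0.16167662]
RR [ 0.70956366 -0.10415339]
FR [ 0.53352561 -0.11043235]
FL [0.52568464 0.15371665]
w 0.2659362430064924 0.264265353498364 d 0.17654256876372126 0.17614999394408165
[0.61770539 0.02520188] yaw 1.6597692037864373 2.3138055881998567
lip pred [ 0.53469782 -0.0356154 ]
lip meas [ 0.52670328 -0.0327275   0.068     ]
pivot pred [ 0.6216489  -0.03269845]
pivot meas [ 0.62427529 -0.03204325  0.08      ]
knob [ 5.75476572e-01 -5.49355610e-05] 0.056546292901883115 142.81857299198805
knob side [ 0.57207485 -0.00433702] 0.05711354506343166 148.30464648290936
handle mid [ 0.4648844  -0.25479392] dir -15.282135472208834 len 0.09328809632039968 163 [ 0.46496576 -0.25481615]
tip [ 0.58738498 -0.2894794   0.007     ]
side handle mid [ 0.46173217 -0.25656704] -15.353767171069666 0.09094831699291303 162
```

```bash
cat >> h.py <<'E'
def yang(st):
    r,p,y=st["eef_rot"]; from scipy.spatial.transform import Rotation as Ro
    M=Ro.from_euler('xyz',[r,p,y],degrees=True).as_matrix(); return np.degrees(np.arctan2(M[1,1],M[0,1])),M
def plan(x,y,z,ang=None):
    st=get_state();a,M=yang(st);d=M.T@(np.array([x,y,z])-st["tcp_pos"])
    print("tcp",st["tcp_pos"].round(4),"yang",round(a,2),"t",round(st["time_s"],2),"F",st["contact_force"].round(2),"w",round(st["gripper_width"],4))
    print("shift",d.round(4),"spin",None if ang is None else round(np.radians(a-ang),4), "tilt",M[:,0].round(3))
E
python3 - <<'E'
from h import *
plan(.45,.2,.25,-15.3)
E
```

```text
tcp [0.2471 0.628  0.2263] yang -21.47 t 0.35 F [-0.16  0.07 -0.16] w 0.0879
shift [-0.0235  0.3455  0.324 ] spin -0.1077 tilt [-0. -0. -1.]
```

>>> play_rows(series=[-0.005, 0.028, 0.026, 0, -0.005, 0.028, 0.026, 0, -0.005, 0.028, 0.026, 0, -0.005, 0.028, 0.026, 0, -0.005, 0.028, 0.026, 0])

```text
time_s: 0.77
tcp_pos: [0.3302, 0.4542, 0.2518]
eef_rot: [174.2, 90.0, 62.8]
contact_force: [1.6, 0.1, -0.7]
gripper_width: 0.0875
```

>>> play_rows(series=[0, 0.028, 0.026, 0, 0, 0.028, 0.026, 0, 0, 0.028, 0.026, 0, 0, 0.028, 0.026, 0, 0, 0.028, 0.026, 0])

```text
time_s: 1.18
tcp_pos: [0.4128, 0.2819, 0.2519]
eef_rot: [166.8, 90.0, 55.3]
contact_force: [1.3, 0.4, 0.8]
gripper_width: 0.0878
```

Run:
```python
from h import *
plan(.46,-.25,.2,-15.3)
```

```text
tcp [0.4128 0.2819 0.2519] yang -21.45 t 1.18 F [1.33 0.43 0.81] w 0.0878
shift [0.0516 0.2384 0.4778] spin -0.1074 tilt [ 0.     0.001 -1.   ]
```

>>> play_rows(series=[0, 0.018, 0.035, 0, 0, 0.018, 0.035, 0, 0, 0.018, 0.035, 0, 0, 0.018, 0.035, 0, 0, 0.018, 0.035, 0])

```text
time_s: 1.6
tcp_pos: [0.4319, 0.086, 0.252]
eef_rot: [147.3, 89.9, 35.8]
contact_force: [2.0, -0.5, 0.2]
gripper_width: 0.0876
```

>>> play_rows(series=[0, 0.018, 0.035, 0, 0, 0.018, 0.035, 0, 0, 0.018, 0.035, 0, 0, 0.018, 0.035, 0, 0, 0.018, 0.035, -0.1])

```text
time_s: 2.02
tcp_pos: [0.4515, -0.1079, 0.2521]
eef_rot: [115.9, 89.9, 9.7]
contact_force: [0.8, 0.3, -0.2]
gripper_width: 0.088
```

Run:
```python
from h import *
plan(.46,-.25,.2,-15.3)
```

```text
tcp [ 0.4515 -0.1079  0.2521] yang -16.12 t 2.02 F [ 0.79  0.29 -0.16] w 0.088
shift [0.052  0.0476 0.1342] spin -0.0143 tilt [ 0.001  0.    -1.   ]
```

>>> play_rows(series=[0.01, 0.009, 0.027, -0.01, 0.01, 0.009, 0.027, 0, 0.01, 0.009, 0.027, 0, 0.01, 0.009, 0.027, 0, 0.01, 0.009, 0.025, 0])

```text
time_s: 2.43
tcp_pos: [0.4591, -0.2477, 0.2013]
eef_rot: [97.7, 90.0, -7.8]
contact_force: [0.6, -0.2, 0.0]
gripper_width: 0.0877
```

>>> play_rows(series=[0, 0, 0, 0, 0, 0, 0, 0, 0, 0, 0, 0, 0, 0, 0, 0, 0, 0, 0, 0])

```text
time_s: 2.85
tcp_pos: [0.4597, -0.2453, 0.2023]
eef_rot: [99.2, 89.9, -6.2]
contact_force: [0.0, 0.6, 0.2]
gripper_width: 0.0878
```

Run:
```python
from h import *
plan(.493,-.2634,.1,-15.3)
c=capture("wrist"); cv2.imwrite("pics/w1.png",c["img"])
print(proj(c,(.493,-.2634,.006)),proj(c,(.586,-.289,.006)))
```

```text
tcp [ 0.4597 -0.2453  0.2023] yang -15.4 t 2.85 F [0.01 0.57 0.23] w 0.0878
shift [0.1023 0.0368 0.0087] spin -0.0017 tilt [ 0.001 -0.    -1.   ]
[324.58349769 173.65785914] [325.45395197  61.16550413]
```

View pics/w1.png

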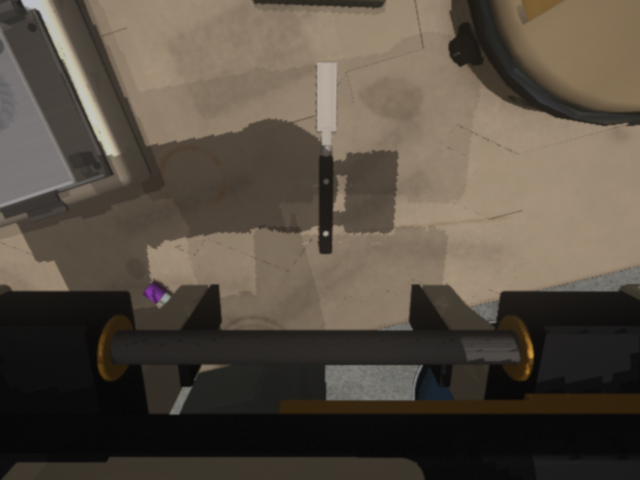

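>>> play_rows(series=[0.03, 0.0074, 0.0018, 0, 0.03, 0.0074, 0.0018, 0, 0.03, 0.0074, 0.0018, 0, 0.03, 0.0074, 0.0018, 0, 0.03, 0.0074, 0.0018, 0], jaw=45)

```text
time_s: 3.32
tcp_pos: [0.4935, -0.264, 0.051]
eef_rot: [96.2, 89.9, -9.2]
contact_force: [0.2, -0.7, 0.4]
gripper_width: 0.0597
```

>>> play_rows(series=[0.015, 0, 0, 0, 0.015, 0, 0, 0, 0.01, 0, 0, 0, 0.0, 0, 0, 0, 0, 0, 0, 0])

```text
time_s: 3.73
tcp_pos: [0.4928, -0.2642, 0.0118]
eef_rot: [-51.0, 90.0, -156.4]
contact_force: [0.1, 0.9, 0.4]
gripper_width: 0.0398
```

Run:
```python
from h import *
plan(.493,-.2634,.004,-15.3)
c=capture("wrist"); cv2.imwrite("pics/w2.png",c["img"])
```

```text
tcp [ 0.4928 -0.2642  0.0118] yang -15.42 t 3.73 F [0.11 0.87 0.36] w 0.0398
shift [ 0.0078 -0.0001 -0.0008] spin -0.0022 tilt [-0. -0. -1.]
```

View pics/w2.png

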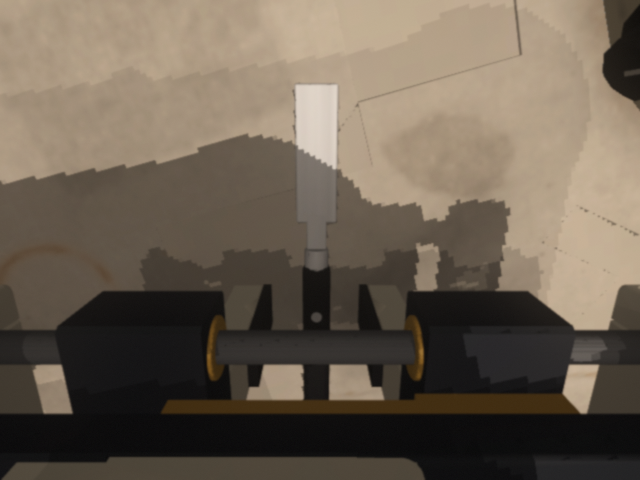

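>>> play_rows(series=[0.004, 0, 0, 0, 0.005, 0, 0, 0, 0, 0, 0, 0, 0.0, 0, 0, 0, 0, 0, 0, 0])

```text
time_s: 4.2
tcp_pos: [0.4927, -0.2646, 0.0028]
eef_rot: [82.2, 90.0, -23.3]
contact_force: [0.8, 0.4, 0.8]
gripper_width: 0.0398
```

>>> play_rows(series=[0, 0, 0, 0, 0, 0, 0, 0, 0, 0, 0, 0, 0.0, 0, 0, 0, 0, 0, 0, 0], jaw=0, squeeze=60)

```text
time_s: 4.62
tcp_pos: [0.4926, -0.2646, 0.0026]
eef_rot: [85.3, 90.0, -20.2]
contact_force: [-1.1, 0.5, 1.5]
gripper_width: 0.0121
```

>>> play_rows(series=[0, 0, 0, 0, 0, 0, 0, 0, 0, 0, 0, 0, 0.0, 0, 0, 0, 0, 0, 0, 0])

```text
time_s: 5.03
tcp_pos: [0.4926, -0.2646, 0.0026]
eef_rot: [19.6, 90.0, -85.9]
contact_force: [-0.4, -0.3, 0.8]
gripper_width: 0.0121
```

>>> play_rows(series=[-0.03, 0, 0, 0, -0.03, 0, 0, 0, -0.03, 0, 0, 0, -0.03, 0, 0, 0, -0.02, 0, 0, 0])

```text
time_s: 5.45
tcp_pos: [0.4933, -0.2648, 0.1455]
eef_rot: [89.4, 89.8, -16.0]
contact_force: [1.1, -0.3, -0.2]
gripper_width: 0.0118
```

Run:
```python
from h import *
plan(.41,-.04,.14,2)
c=capture("wrist"); cv2.imwrite("pics/w3.png",c["img"])
```

```text
tcp [ 0.4933 -0.2648  0.1455] yang -15.46 t 5.45 F [ 1.09 -0.27 -0.23] w 0.0118
shift [ 0.0051 -0.1402 -0.1945] spin -0.3047 tilt [ 0.003 -0.001 -1.   ]
```

View pics/w3.png

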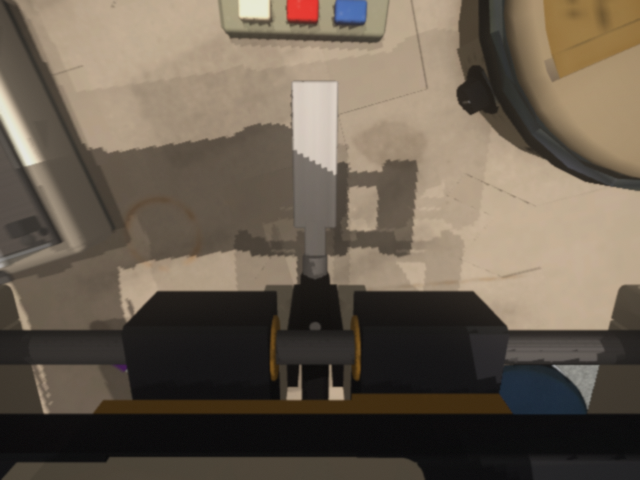

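>>> play_rows(series=[0, -0.02, -0.028, 0, 0, -0.02, -0.028, 0, 0, -0.02, -0.028, 0, 0, -0.02, -0.028, 0, 0, -0.02, -0.028, 0])

```text
time_s: 5.92
tcp_pos: [0.4325, -0.1019, 0.1422]
eef_rot: [-105.2, 90.0, 149.3]
contact_force: [1.0, 1.0, -0.0]
gripper_width: 0.0125
```

>>> play_rows(series=[0, -0.02, -0.028, 0, 0, -0.02, -0.026, 0, 0, 0, 0, -0.1, 0, 0, 0, -0.1, 0, 0, 0, -0.1])

```text
time_s: 6.33
tcp_pos: [0.4091, -0.0393, 0.1425]
eef_rot: [135.4, 90.0, 47.5]
contact_force: [0.0, -0.7, -0.1]
gripper_width: 0.012
```

>>> play_rows(series=[0, 0, 0, 0, 0, 0, 0, 0, 0, 0, 0, 0, 0, 0, 0, 0, 0, 0, 0, 0])

```text
time_s: 6.75
tcp_pos: [0.4094, -0.0405, 0.1424]
eef_rot: [-76.2, 90.0, -164.6]
contact_force: [-0.0, -0.5, -0.7]
gripper_width: 0.012
```

Run:
```python
from h import *
plan(.407,-.0394,.06,2)
c=capture("wrist"); cv2.imwrite("pics/w4.png",c["img"])
for p in [(.5337,-.035,.068),(.5347-.024*-.035,-.035+.024,.068),(.5337+.024*.035,-.035-.024,.068)]: print(proj(c,p))
```

```text
tcp [ 0.4094 -0.0405  0.1424] yang 1.59 t 6.75 F [-0.01 -0.54 -0.67] w 0.012
shift [ 0.0824 -0.0023 -0.0011] spin -0.0071 tilt [-0. -0. -1.]
[311.51757181  42.07490333]
[268.64908247  37.07375304]
[354.37598551  41.75641484]
```

View pics/w4.png

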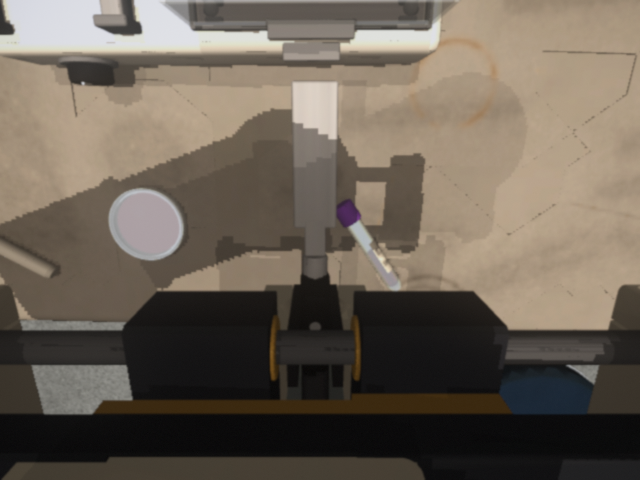

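Run:
```python
from h import *
c=capture("wrist"); crop(c["img"],230,0,460,100,3.4,"pics/w4z.png")
for v in (22,38,42,59): print(v,[ray(c,(312,v),z)[:2].round(4) for z in (.058,.068,.071)])
for u,v in ((283,59),(341,59),(286,42),(338,42),(267,38),(355,38)):print(ray(c,(u,v),.068).round(4))
```

```text
22 [array([ 0.5461, -0.0348]), array([ 0.5437, -0.0349]), array([ 0.543, -0.035])]
38 [array([ 0.5378, -0.035 ]), array([ 0.5358, -0.0351]), array([ 0.5352, -0.0352])]
42 [array([ 0.5357, -0.0351]), array([ 0.5338, -0.0352]), array([ 0.5332, -0.0352])]
59 [array([ 0.5266, -0.0353]), array([ 0.5251, -0.0354]), array([ 0.5246, -0.0355])]
[ 0.5246 -0.019   0.068 ]
[ 0.5256 -0.0519  0.068 ]
[ 0.5333 -0.0206  0.068 ]
[ 0.5342 -0.0498  0.068 ]
[ 0.5351 -0.01    0.068 ]
[ 0.5365 -0.0592  0.068 ]
```

View pics/w4z.png

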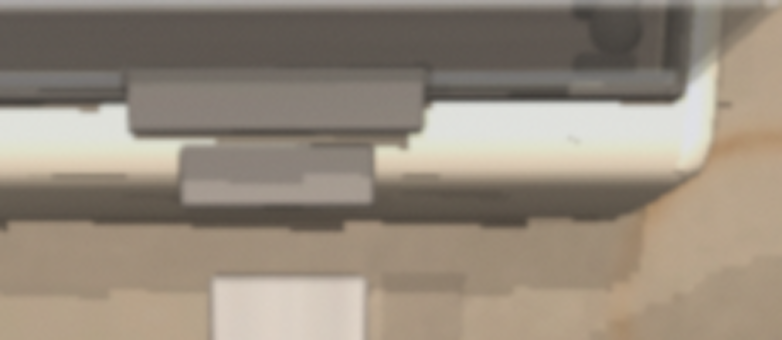

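Run:
```python
from h import *
c=capture("side"); crop(c["img"],310,190,370,250,10,"pics/s4z.png")
for p in [(.5355,-.035,.068),(.5355,-.035,.071),(.5355,-.011,.068),(.5265,-.019,.058),(.5265,-.019,.045),(.53,.0,.058),(.53,-.05,.058)]: print((proj(c,p)-[310,190])*10)
```

```text
[295.47607787 325.85575189]
[295.82903498 313.90774249]
[287.98730801 395.81263808]
[333.70959466 414.46827291]
[331.9172562  465.50290155]
[310.79365014 470.20134249]
[325.37958537 324.13812692]
```

View pics/s4z.png

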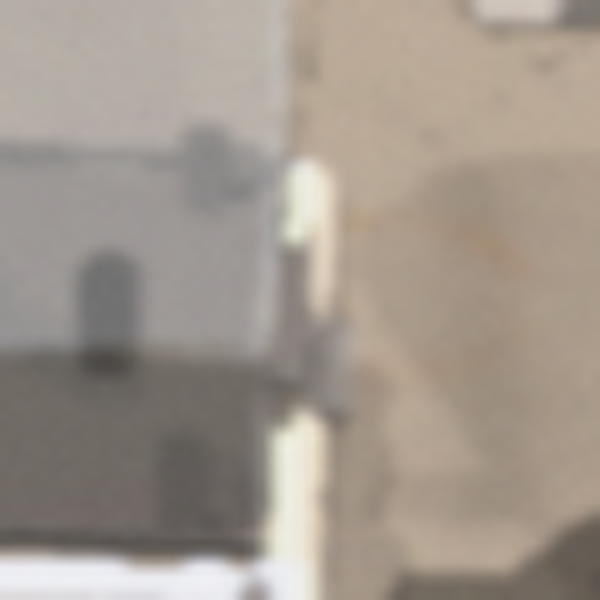

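>>> play_rows(series=[0.02, 0, -0.001, -0.007, 0.02, 0, -0.001, 0, 0.02, 0, -0.0005, 0, 0.015, 0, 0, 0, 0.0068, 0, 0, 0])

```text
time_s: 7.32
tcp_pos: [0.4082, -0.0381, 0.0591]
eef_rot: [-75.0, 89.8, -162.9]
contact_force: [-1.4, -0.5, -0.9]
gripper_width: 0.0125
```

>>> play_rows(series=[0, 0, 0, 0, 0, 0, 0, 0, 0, 0, 0, 0, 0, 0, 0, 0, 0, 0, 0, 0])

```text
time_s: 7.73
tcp_pos: [0.4099, -0.0376, 0.0616]
eef_rot: [108.3, 89.9, 20.4]
contact_force: [-0.2, 0.3, -0.5]
gripper_width: 0.0122
```

Run:
```python
from h import *
plan(.452,-.038,.0606,2)
c=capture("wrist"); cv2.imwrite("pics/w5.png",c["img"])
s=get_state();a,M=yang(s)
print(proj(c,s["tcp_pos"]+M@np.array([-.0034,.096,0])))
c=capture("side"); crop(c["img"],290,170,390,250,7,"pics/s5z.png")
print((proj(c,s["tcp_pos"]+M@np.array([-.0034,.096,0]))-[290,170])*7)
```

```text
tcp [ 0.4099 -0.0376  0.0616] yang 2.11 t 7.73 F [-0.16  0.33 -0.49] w 0.0122
shift [0.001 0.042 0.002] spin 0.002 tilt [ 0.002  0.001 -1.   ]
[315.07992125  80.9302047 ]
[448.38816803 384.10054768]
```

View pics/w5.png

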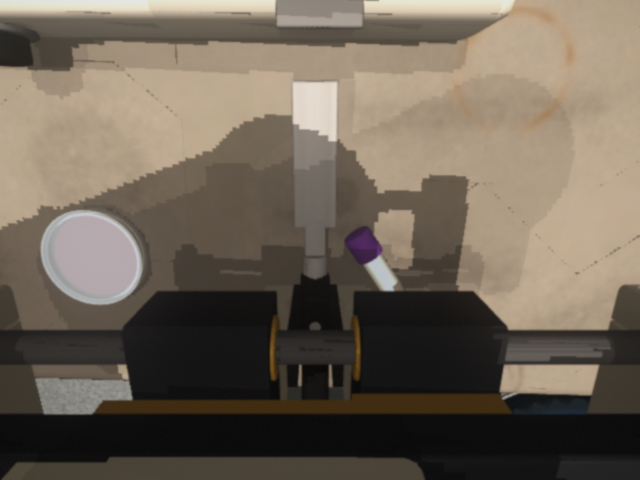

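View pics/s5z.png

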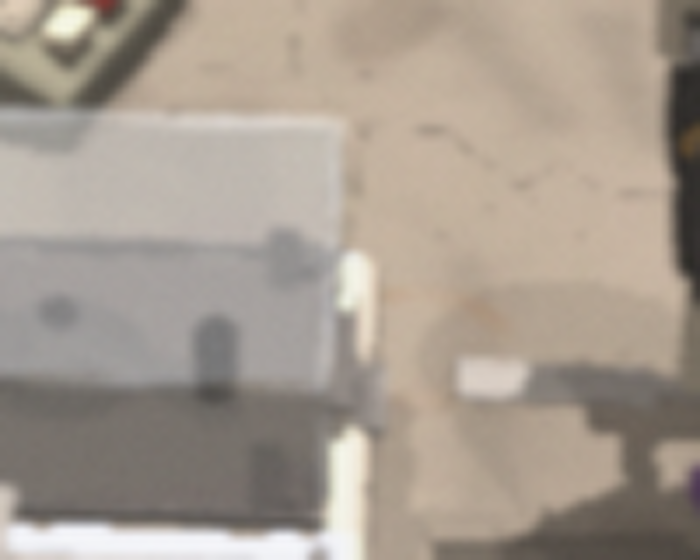

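>>> play_rows(series=[0.001, 0.007, 0.0005, 0, 0, 0.007, 0, 0, 0, 0.006, 0, 0, 0, 0.004, 0, 0, 0, 0, 0, 0])

```text
time_s: 8.25
tcp_pos: [0.4346, -0.0372, 0.0597]
eef_rot: [56.1, 90.0, -31.8]
contact_force: [-0.4, -0.7, -1.1]
gripper_width: 0.012
```

>>> play_rows(series=[0, 0.005, 0, 0, 0, 0.005, 0, 0, 0, 0.004, 0, 0, 0, 0.004, 0, 0, 0, 0, 0, 0])

```text
time_s: 8.67
tcp_pos: [0.4523, -0.0366, 0.0598]
eef_rot: [85.8, 90.0, -2.1]
contact_force: [-0.2, -0.1, -0.1]
gripper_width: 0.0121
```

Run:
```python
from h import *
plan(.452,-.038,.0606,2)
c=capture("wrist"); cv2.imwrite("pics/w6.png",c["img"])
c=capture("side"); crop(c["img"],290,170,390,250,7,"pics/s6z.png")
```

```text
tcp [ 0.4523 -0.0366  0.0598] yang 2.12 t 8.67 F [-0.17 -0.12 -0.09] w 0.0121
shift [-0.0008 -0.0004  0.0014] spin 0.0021 tilt [ 0. -0. -1.]
```

View pics/w6.png

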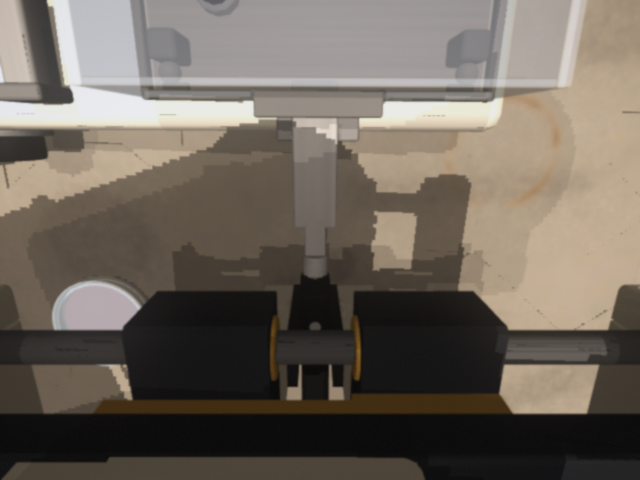

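View pics/s6z.png

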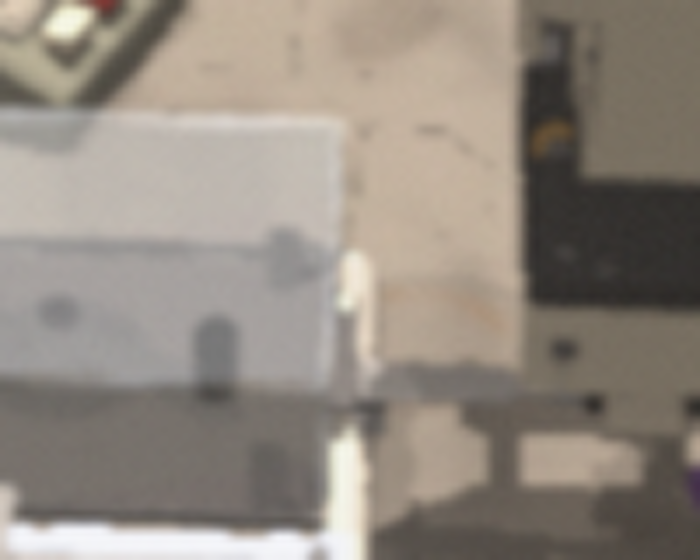

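>>> play_rows(series=[-0.003, 0, 0, 0, -0.003, 0, 0, 0, -0.003, 0, 0, 0, -0.003, 0, 0, 0, -0.003, 0, 0, 0])

```text
time_s: 9.18
tcp_pos: [0.4514, -0.0366, 0.075]
eef_rot: [115.0, 90.0, 27.1]
contact_force: [3.5, -0.3, -8.4]
gripper_width: 0.0123
```

>>> play_rows(series=[-0.003, 0, 0, 0, -0.003, 0, 0, 0, -0.002, 0, 0, 0, 0, 0, 0, 0, 0, 0, 0, 0])

```text
time_s: 9.6
tcp_pos: [0.4513, -0.0367, 0.0828]
eef_rot: [143.7, 90.0, 55.8]
contact_force: [3.3, -0.3, -7.1]
gripper_width: 0.0121
```

Run:
```python
from h import *
plan(.452,-.038,.0606,2)
c=capture("wrist"); cv2.imwrite("pics/w7.png",c["img"])
c=capture("side"); crop(c["img"],200,120,400,280,4,"pics/s7z.png")
```

```text
tcp [ 0.4513 -0.0367  0.0828] yang 2.11 t 9.6 F [ 3.31 -0.31 -7.12] w 0.0121
shift [0.0222 0.0007 0.0013] spin 0.0019 tilt [ 0.  0. -1.]
```

View pics/w7.png

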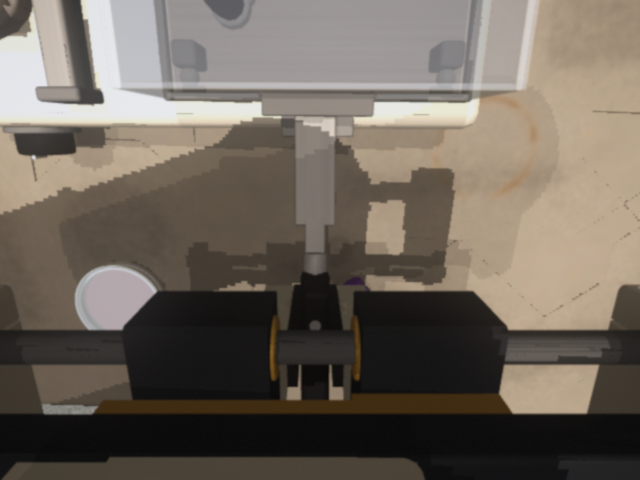

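View pics/s7z.png

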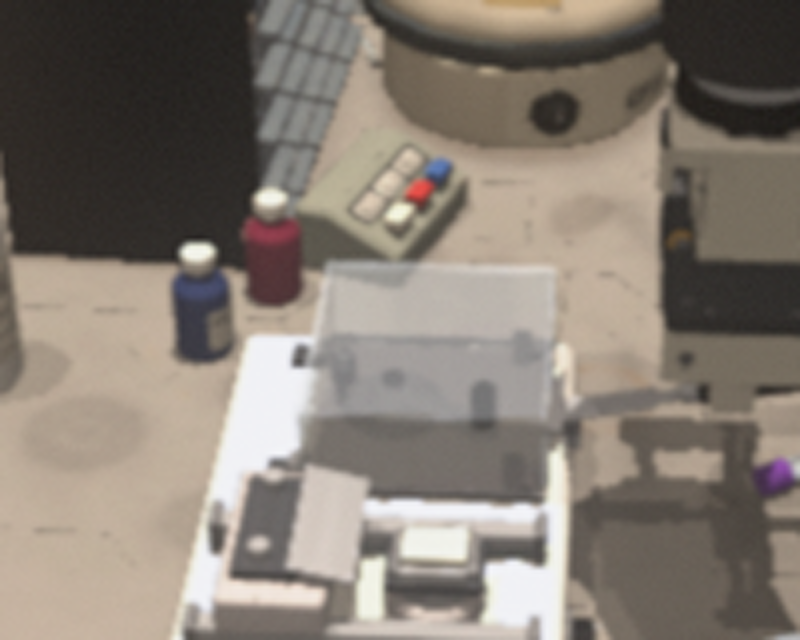

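Run:
```python
from h import *
s=get_state();print(s["contact_force"],s["moment"],s["time_s"])
c=capture("side"); a=c["img"][170:250,290:390]; b=cv2.imread("pics/side0.png")[170:250,290:390]
crop(np.hstack([a,b]),0,0,200,80,4,"pics/s8z.png")
c=capture("wrist");crop(c["img"],200,60,440,260,3.3,"pics/w8z.png")
s=get_state();a,M=yang(s)
print(proj(c,s["tcp_pos"]+M@np.array([-.0034,.096,0])))
print(proj(c,(.5355,-.01,.068)),proj(c,(.5355,-.01,.078)))
```

```text
[ 2.71716718 -0.11332427 -6.90119229] [ 0.03050605 -0.45395414  0.02082757] 9.7
[315.00717946  80.52679793]
[261.16661235 111.9705621 ] [257.83821975 111.07729121]
```

View pics/s8z.png

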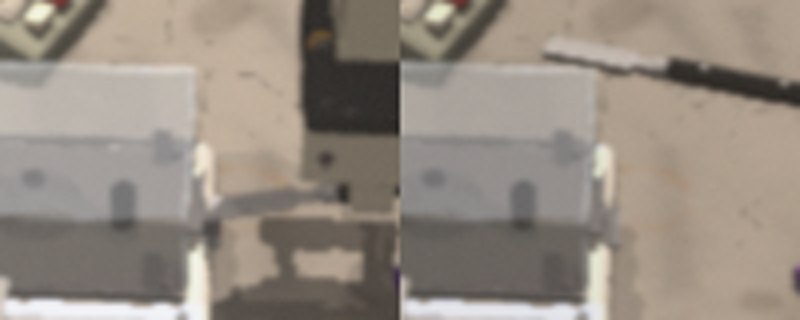

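View pics/w8z.png

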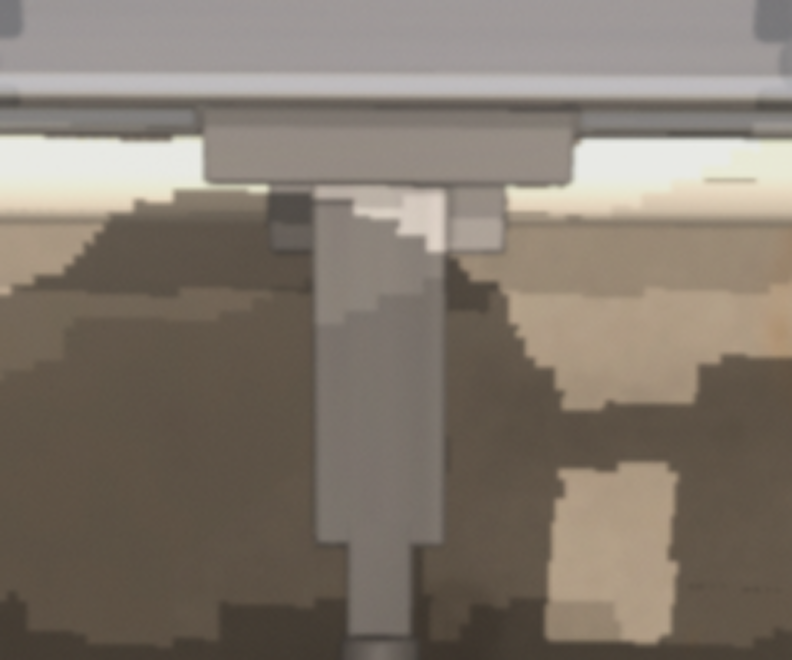

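Run:
```python
from h import *
c=capture("wrist")
u=np.array([.035,-1,0])*.024
for z in (.066,.071,.076,.081,.086):
    m=np.array([.5355,-.0348,z]);print(z,proj(c,m-u)-proj(c,m+u),proj(c,m))
s=get_state();a,M=yang(s);T=s["tcp_pos"]
# blade direction: visible shoulders (blade rear x=38mm ahead of handle pt), width 18
for y,dz in ((.038,0),(.038,-.005),(.038,-.01),(.08,0),(.08,-.01),(.08,-.02)):
    p=lambda z:proj(c,T+M@np.array([-.0034-dz,y,z]));print(y,dz,p(0),p(-.009)-p(.009))
```

```text
0.066 [-108.18258837   -0.2784209 ] [317.67797012 114.34169921]
0.071 [-111.37975922   -0.28666979] [317.75549983 113.98475198]
0.076 [-114.77166001   -0.29542239] [317.83775164 113.60606415]
0.081 [-118.37664014   -0.30472628] [317.92517053 113.2035871 ]
0.086 [-122.2154292    -0.31463525] [318.01825916 112.77500647]
0.038 0 [314.92576324 226.72015953] [-4.20103807e+01 -2.81147239e-02]
0.038 -0.005 [314.93047242 223.82644243] [-4.07968274e+01 -2.71620625e-02]
0.038 -0.01 [314.93491716 221.09521311] [-3.96514174e+01 -2.62705634e-02]
0.08 0 [314.98829728 124.16302032] [-4.54309560e+01 -2.48582984e-02]
0.08 -0.01 [314.99437144 124.30709302] [-4.26847657e+01 -2.33629944e-02]
0.08 -0.02 [314.99975312 124.43474087] [-4.02516517e+01 -2.20373739e-02]
```

>>> play_rows(series=[0, 0, 0, 0, 0, 0, 0, 0, 0, 0, 0, 0, 0, 0, 0, 0, 0, 0, 0, 0])

```text
time_s: 10.27
tcp_pos: [0.4513, -0.0367, 0.0827]
eef_rot: [-79.0, 90.0, -166.9]
contact_force: [2.2, -0.4, -7.1]
gripper_width: 0.0124
```

Run:
```python
from h import *
s=get_state();print(s["contact_force"],s["moment"],s["time_s"],s["tcp_pos"])
c=capture("wrist");crop(c["img"],200,60,440,260,3.3,"pics/w9z.png")
```

```text
[ 2.21321337 -0.41252631 -7.08429461] [ 0.00863203 -0.22798542  0.03187084] 10.2667 [ 0.45128443 -0.03672455  0.08274513]
```

View pics/w9z.png

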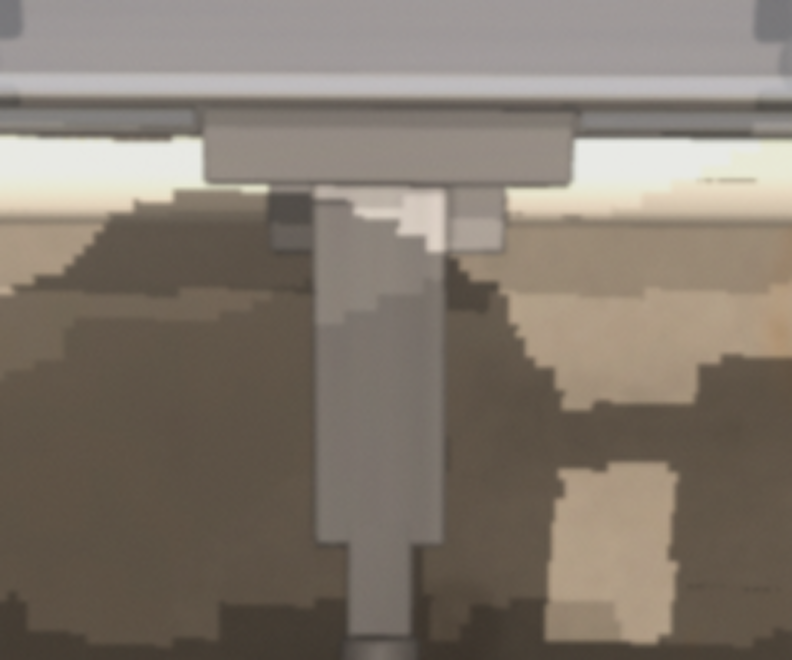

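>>> play_rows(series=[-0.002, 0.002, 0, 0, -0.002, 0.002, 0, 0, -0.002, 0, 0, 0, -0.002, 0, 0, 0, 0, 0, 0, 0])

```text
time_s: 10.73
tcp_pos: [0.4544, -0.0368, 0.0908]
eef_rot: [-79.8, 89.9, -167.7]
contact_force: [-4.6, 0.4, -6.3]
gripper_width: 0.0123
```

Run:
```python
from h import *
s=get_state();print(s["contact_force"],s["moment"],s["time_s"],s["tcp_pos"])
c=capture("wrist");crop(c["img"],200,60,440,260,3.3,"pics/w10z.png")
a=capture("side");crop(a["img"],290,170,390,250,7,"pics/s10z.png")
```

```text
[-4.59995744  0.41310068 -6.2584451 ] [-0.04854337  2.25867642  0.02511363] 10.7333 [ 0.45442803 -0.03683186  0.09079577]
```

View pics/w10z.png

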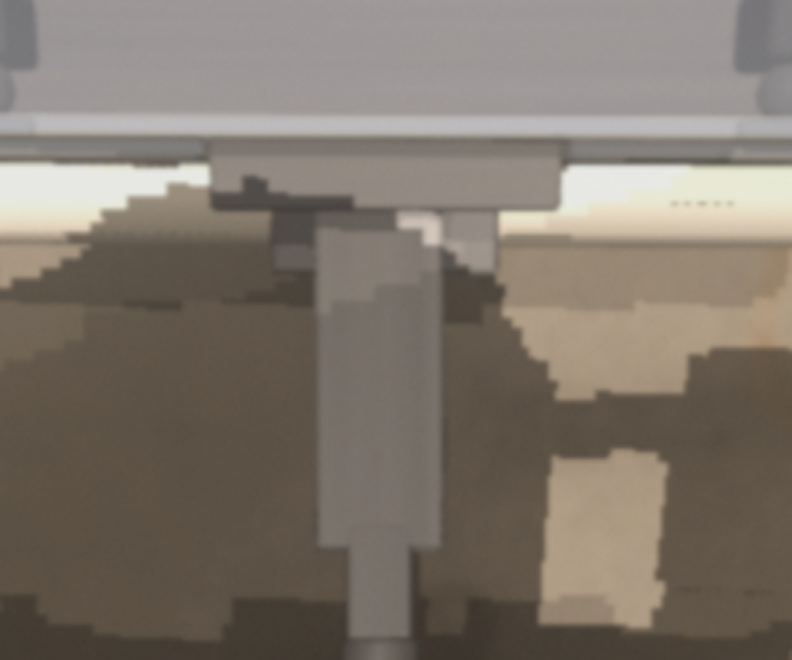

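View pics/s10z.png

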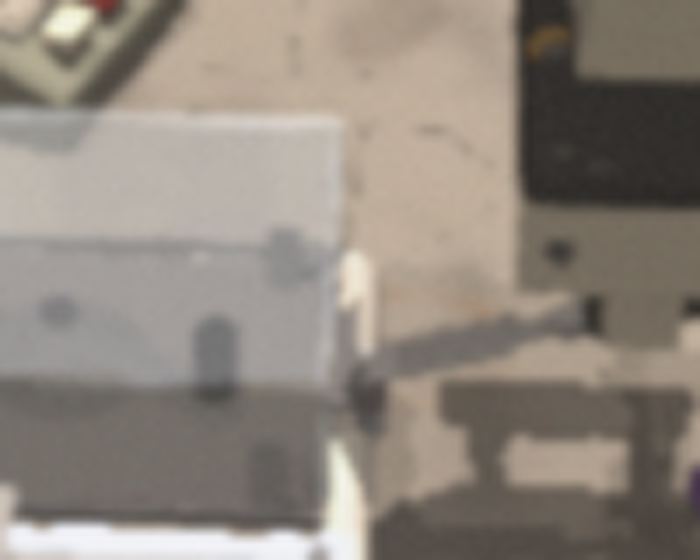

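Run:
```python
from h import *
c=capture("wrist")
u=np.array([.035,-1,0])*.024
for z in (.068,.071,.073,.076,.081):
    m=np.array([.5355,-.0348,z]);print(z,proj(c,m-u)-proj(c,m+u),proj(c,m))
print(get_state()["contact_force"])
g=c["img"].astype(int)
for r in (110,114,118,120): 
    row=g[r,250:390].sum(1);d=np.abs(np.diff(row));print(r,[250+i for i in np.argsort(d)[-6:]])
```

```text
0.068 [-104.14244078   -0.22762432] [317.00103956 121.85272661]
0.071 [-105.89751967   -0.23146543] [317.03502673 121.78470401]
0.073 [-107.10080989   -0.23409901] [317.0583285 121.7380674]
0.076 [-108.95790699   -0.2381637 ] [317.09429127 121.66609082]
0.081 [-112.20044584   -0.2452612 ] [317.15708318 121.54041786]
[-5.58611342 -0.52851362 -5.27960326]
110 [np.int64(254), np.int64(372), np.int64(263), np.int64(253), np.int64(262), np.int64(371)]
114 [np.int64(264), np.int64(368), np.int64(370), np.int64(262), np.int64(263), np.int64(369)]
118 [np.int64(368), np.int64(263), np.int64(262), np.int64(370), np.int64(250), np.int64(369)]
120 [np.int64(368), np.int64(262), np.int64(370), np.int64(263), np.int64(306), np.int64(369)]
```

>>> play_rows(series=[0.001, 0.002, 0, 0, 0, 0.002, 0, 0, 0, 0.002, 0, 0, 0, 0.001, 0, 0, 0, 0, 0, 0])

```text
time_s: 11.3
tcp_pos: [0.4609, -0.0367, 0.0891]
eef_rot: [-80.3, 89.8, -168.2]
contact_force: [-5.9, 0.1, -5.8]
gripper_width: 0.0124
```

Run:
```python
from h import *
s=get_state();print(s["contact_force"],s["moment"],s["time_s"],s["tcp_pos"])
c=capture("wrist");crop(c["img"],200,60,440,260,3.3,"pics/w11z.png")
```

```text
[-5.91998143  0.07560849 -5.79803397] [-0.08384695  2.62865895 -0.03117647] 11.3 [ 0.46088925 -0.03671356  0.08914051]
```

View pics/w11z.png

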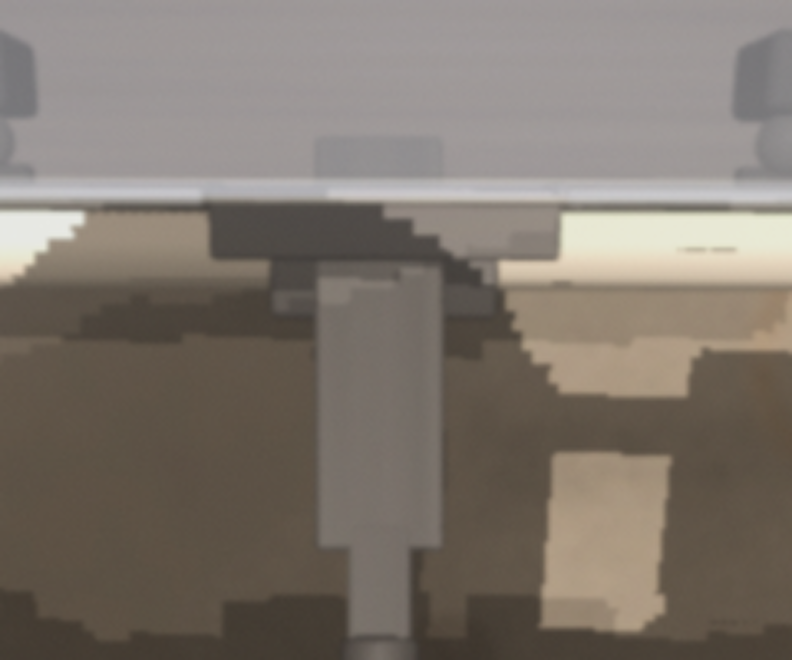

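>>> play_rows(series=[-0.003, 0, 0, 0, -0.003, 0, 0, 0, -0.003, 0, 0, 0, -0.003, 0, 0, 0, 0, 0, 0, 0])

```text
time_s: 11.77
tcp_pos: [0.4631, -0.0361, 0.1027]
eef_rot: [102.1, 89.9, 14.2]
contact_force: [-0.0, -0.1, -7.8]
gripper_width: 0.012
```

Run:
```python
from h import *
s=get_state();print(s["contact_force"],s["moment"],s["time_s"],s["tcp_pos"])
c=capture("wrist");crop(c["img"],200,60,440,260,3.3,"pics/w12z.png")
a=capture("side");crop(a["img"],290,170,390,250,7,"pics/s12z.png")
```

```text
[-0.03972495 -0.05671501 -7.76967995] [-0.06848475  0.43683972 -0.01082591] 11.7667 [ 0.46306684 -0.03609101  0.10270307]
```

View pics/w12z.png

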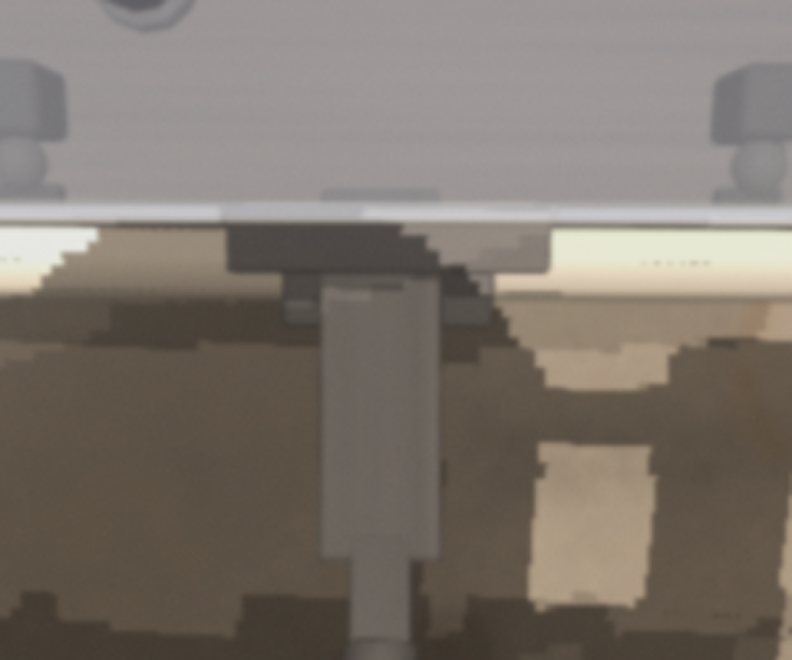

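View pics/s12z.png

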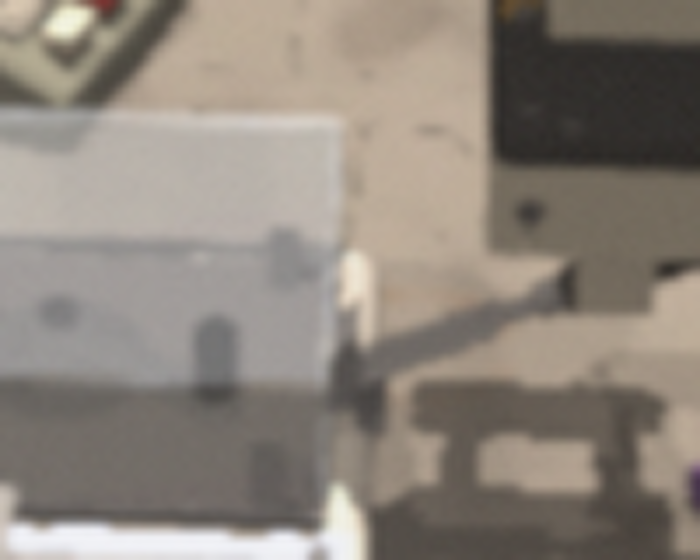

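>>> play_rows(series=[-0.003, 0.001, 0, 0, -0.003, 0.002, 0, 0, -0.003, 0.002, 0, 0, 0, 0, 0, 0, 0, 0, 0, 0])

```text
time_s: 12.28
tcp_pos: [0.4671, -0.0362, 0.1108]
eef_rot: [-82.2, 90.0, -170.1]
contact_force: [-3.5, 0.3, -5.4]
gripper_width: 0.012
```

Run:
```python
from h import *
s=get_state();print(s["contact_force"],s["moment"],s["time_s"],s["tcp_pos"])
c=capture("wrist");cv2.imwrite("pics/w13.png",c["img"])
a=capture("side");crop(a["img"],240,150,400,270,5,"pics/s13z.png")
```

```text
[-3.47361552  0.34961847 -5.43922432] [ 0.00205416  1.51237185 -0.02101018] 12.2833 [ 0.46707242 -0.0362215   0.11084245]
```

View pics/w13.png

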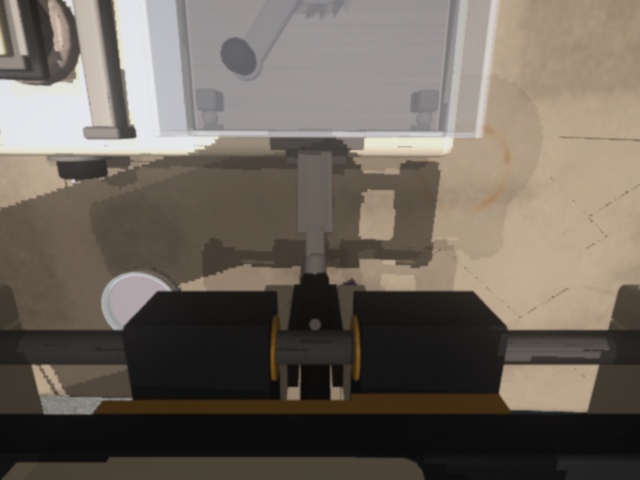

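View pics/s13z.png

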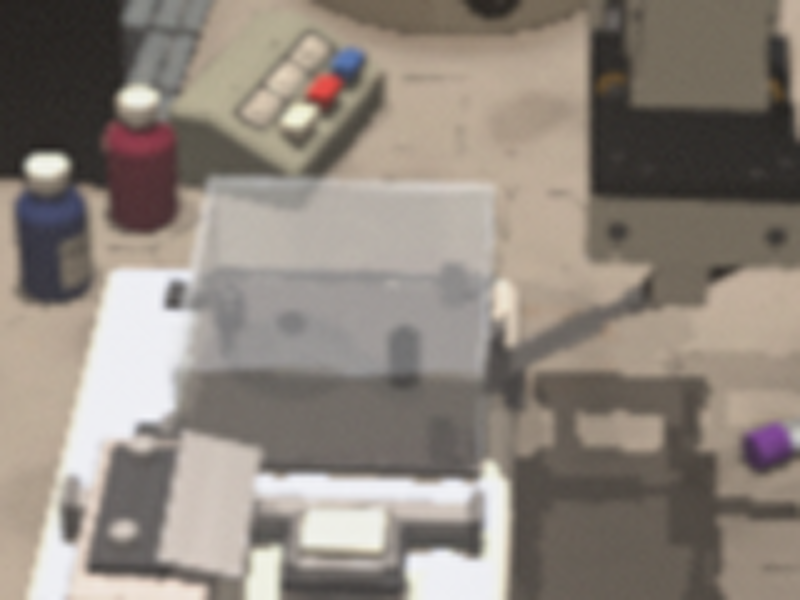

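Run:
```python
from h import *
c=capture("wrist");crop(c["img"],240,100,390,240,4.2,"pics/w14z.png")
u=np.array([.035,-1,0])*.024
for z in (.068,.071,.074,.078,.082):
    m=np.array([.5355,-.0348,z]);print(z,proj(c,m-u)-proj(c,m+u),proj(c,m))
a=capture("side")["img"];b=cv2.imread("pics/side0.png")
# hood shift: phase correlation of top-left part of hood in side view
for (x0,y0,x1,y1) in ((300,180,340,235),(275,183,310,240),(235,280,345,308)):
    A=cv2.cvtColor(a[y0:y1,x0:x1],6).astype(np.float32);B=cv2.cvtColor(b[y0:y1,x0:x1],6).astype(np.float32)
    print(cv2.phaseCorrelate(B,A,cv2.createHanningWindow((x1-x0,y1-y0),cv2.CV_32F)))
s=capture("side");print(proj(s,(.54,-.035,.113)),proj(s,(.54,-.035,.118)))
```

```text
0.068 [-91.93383109  -0.22291824] [317.10176972 147.72058708]
0.071 [-93.29928193  -0.22621516] [317.13229082 148.03839512]
0.074 [-94.7059051   -0.22961105] [317.16373222 148.36578601]
0.078 [-96.64873317  -0.23430075] [317.2071591  148.81797836]
0.082 [-98.67294234  -0.239186  ] [317.25240503 149.28911214]
((-0.08363864874230131, 0.07590282423714356), 1.0149195392926533)
((0.016531150218259683, -0.13718251869428144), 0.9061382364343714)
((-0.04812953618365157, -0.046033704695084054), 0.9653059479925368)
[337.8311783  204.12953497] [337.88678311 202.03625577]
```

View pics/w14z.png

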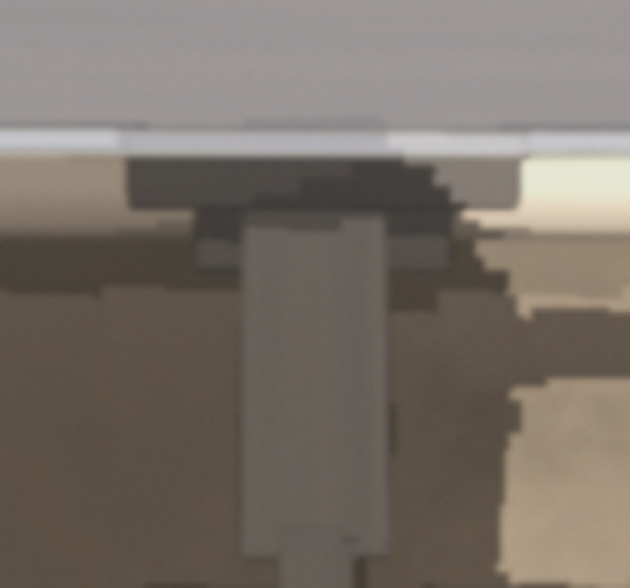

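Run:
```python
from h import *
a=capture("top");crop(a["img"],240,160,440,320,4,"pics/t15.png")
s=get_state();print(s["contact_force"],s["moment"],s["time_s"],s["joint_torque"])
```

```text
[-3.73643431  0.48223637 -3.41702766] [-0.05055129  1.68983826  0.06445334] 12.5833 [ 5.44571376e-02 -3.71595132e+01  2.77418232e+01  7.06797481e+00
  1.66927814e+00 -1.41019042e-02]
```

View pics/t15.png

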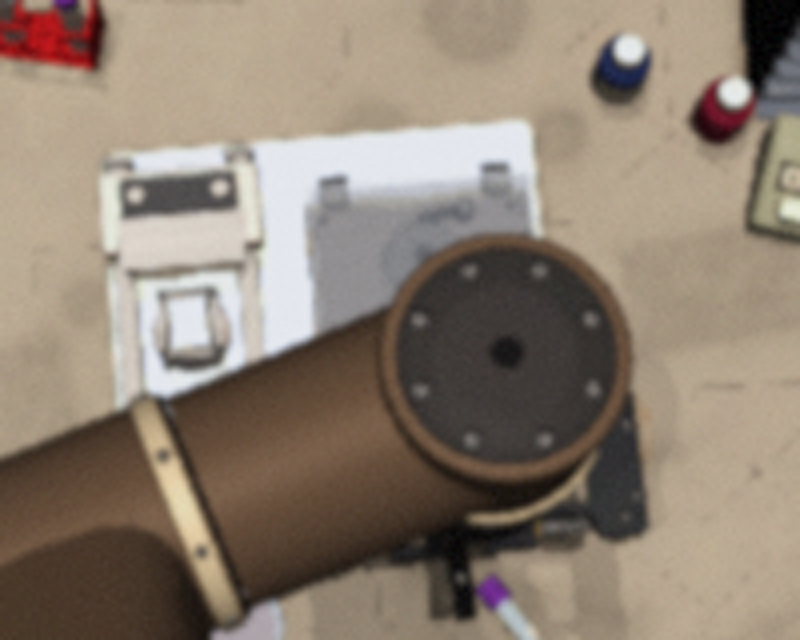

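>>> play_rows(series=[-0.002, 0.003, 0, 0, -0.002, 0.003, 0, 0, -0.003, 0.003, 0, 0, -0.003, 0.002, 0, 0, 0, 0, 0, 0])

```text
time_s: 13.0
tcp_pos: [0.4776, -0.036, 0.1209]
eef_rot: [-76.4, 89.9, -164.3]
contact_force: [-6.5, 0.1, -3.6]
gripper_width: 0.0115
```

Run:
```python
from h import *
s=get_state();print(s["contact_force"],s["moment"],s["time_s"],s["tcp_pos"])
c=capture("wrist");crop(c["img"],200,60,440,260,3.3,"pics/w16z.png")
a=capture("side");crop(a["img"],240,150,400,270,5,"pics/s16z.png")
```

```text
[-6.54303039  0.11932272 -3.57493235] [-0.11449858  2.7666865   0.03985084] 13.0 [ 0.47756826 -0.03600645  0.1208505 ]
```

View pics/w16z.png

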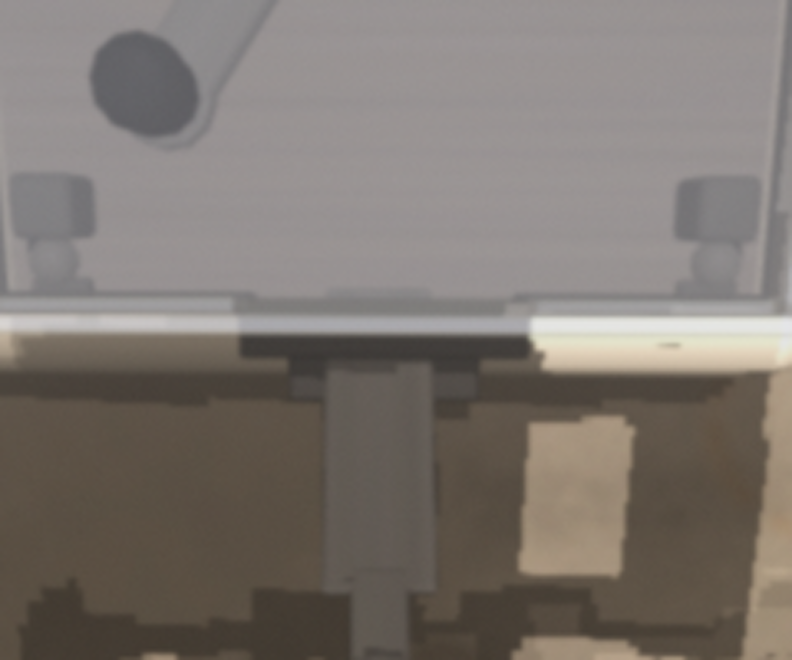

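View pics/s16z.png

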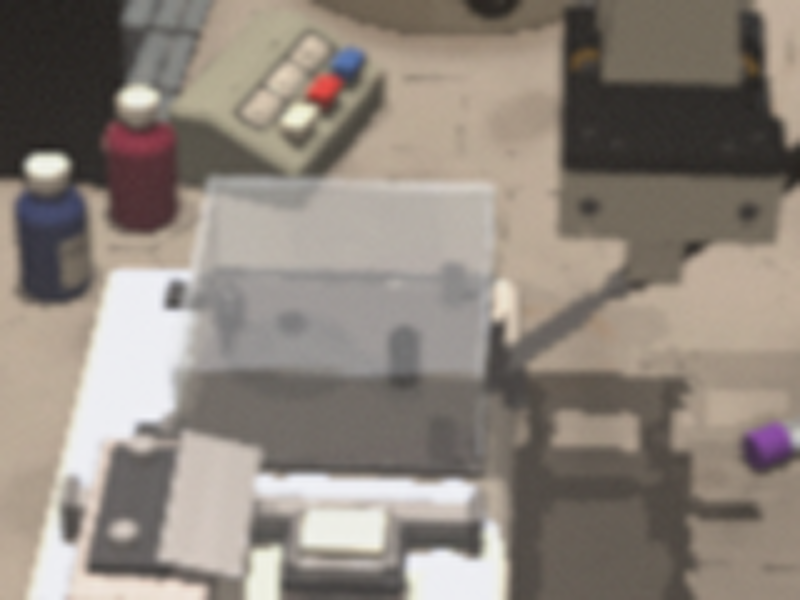

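>>> play_rows(series=[-0.002, 0.002, 0, 0, -0.002, 0.002, 0, 0, -0.002, 0.002, 0, 0, -0.001, 0.001, 0, 0, 0, 0, 0, 0])

```text
time_s: 13.52
tcp_pos: [0.485, -0.0357, 0.1279]
eef_rot: [-69.9, 89.9, -157.8]
contact_force: [-6.2, -0.6, -1.2]
gripper_width: 0.0118
```

Run:
```python
from h import *
s=get_state();print(s["contact_force"],s["moment"],s["time_s"],s["tcp_pos"])
c=capture("wrist");crop(c["img"],200,60,440,260,3.3,"pics/w17z.png")
```

```text
[-6.17227269 -0.5635409  -1.21116643] [-0.12896617  2.49461354 -0.02532446] 13.5167 [ 0.48496788 -0.03565793  0.12788349]
```

View pics/w17z.png

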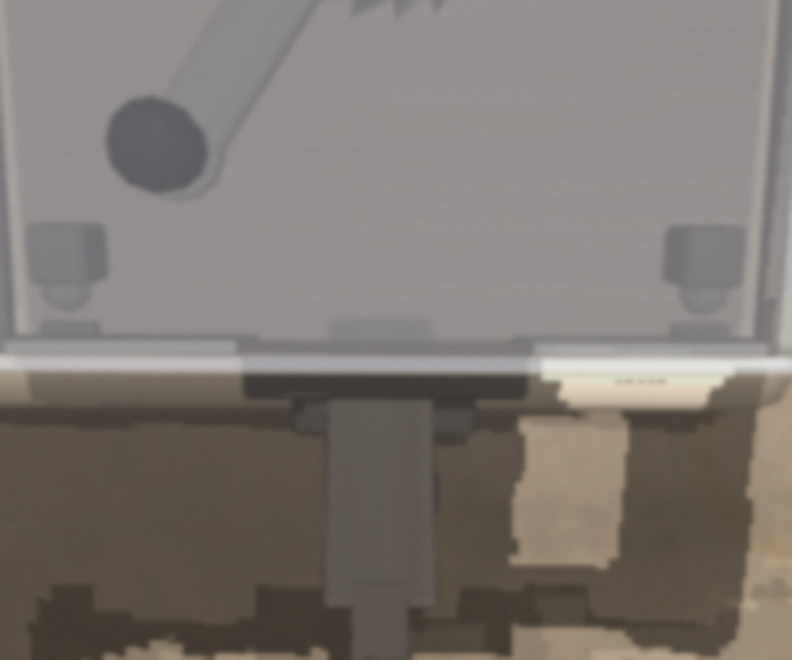

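Run:
```python
from h import *
c=capture("wrist");s=get_state();T=s["tcp_pos"]
o=lambda u,v:(200+u/3.3-.5+.15,60+v/3.3-.5+.15)
for nm,(u,v) in dict(tip=(381,320),lip=(385,399),shoulder=(381,606)).items():
    print(nm,[(z,(ray(c,o(u,v),z)-T)[[0]].round(4), ray(c,o(u,v),z)[0].round(4)) for z in (.058,.062,.068,.08,.1)])
# spatula in-plane: handle point H=(T.x, T.z+.0034); shoulder 38 ahead, tip 96 ahead
H=T+[0,0,.0034]
for th in (30,35,40,45,50,55):
    t=np.radians(th);d=np.array([np.cos(t),0,-np.sin(t)])
    ps=[proj(c,H+d*L) for L in (.038,.096)];print(th,[((p-[200,60])*3.3).round(0) for p in ps],"tipz",(H+d*.096)[[0,2]].round(4))
```

```text
tip [(0.058, array([0.0618]), np.float64(0.5467)), (0.062, array([0.0621]), np.float64(0.547)), (0.068, array([0.0626]), np.float64(0.5475)), (0.08, array([0.0635]), np.float64(0.5484)), (0.1, array([0.065]), np.float64(0.5499))]
lip [(0.058, array([0.0476]), np.float64(0.5325)), (0.062, array([0.0481]), np.float64(0.5331)), (0.068, array([0.049]), np.float64(0.5339)), (0.08, array([0.0506]), np.float64(0.5356)), (0.1, array([0.0534]), np.float64(0.5383))]
shoulder [(0.058, array([0.0077]), np.float64(0.4926)), (0.062, array([0.0089]), np.float64(0.4938)), (0.068, array([0.0108]), np.float64(0.4957)), (0.08, array([0.0145]), np.float64(0.4995)), (0.1, array([0.0208]), np.float64(0.5057))]
30 [array([387., 551.]), array([399., 193.])] tipz [0.5681 0.0833]
35 [array([387., 557.]), array([397., 222.])] tipz [0.5636 0.0762]
40 [array([386., 566.]), array([395., 254.])] tipz [0.5585 0.0696]
45 [array([386., 576.]), array([394., 286.])] tipz [0.5528 0.0634]
50 [array([385., 587.]), array([392., 320.])] tipz [0.5466 0.0577]
55 [array([384., 599.]), array([390., 354.])] tipz [0.54   0.0526]
```

Run:
```python
from h import *
c=capture("wrist")
u=np.array([.035,-1,0])*.024
for z in (.068,.071,.074,.078):
    m=np.array([.535,-.0348,z]);print(z,proj(c,m-u)-proj(c,m+u),(proj(c,m)-[200,60])*3.3)
# catches to lip: contrast crop
crop(cv2.convertScaleAbs(c["img"],alpha=1.8),200,120,440,200,3.3,"pics/w18z.png")
```

```text
0.068 [-82.76514653  -0.20212839] [384.86107739 391.64929128]
0.071 [-83.87007581  -0.20475787] [384.93498769 393.96183589]
0.074 [-85.00490628  -0.20745661] [385.01089814 396.33696185]
0.078 [-86.56666293  -0.21116748] [385.11536629 399.6056166 ]
```

View pics/w18z.png

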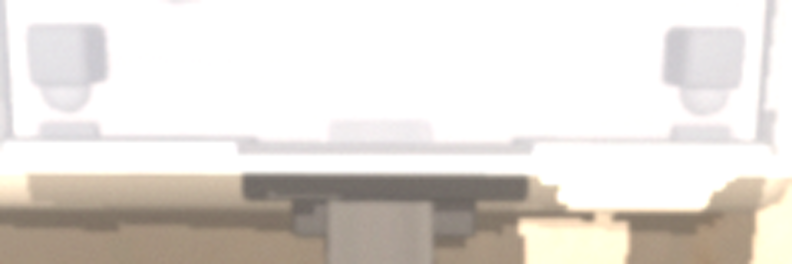

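Run:
```python
from h import *
a=capture("side")["img"];b=cv2.imread("pics/side0.png")
for (x0,y0,x1,y1) in ((300,180,340,235),(275,183,310,240)):
    A=cv2.cvtColor(a[y0:y1,x0:x1],6).astype(np.float32);B=cv2.cvtColor(b[y0:y1,x0:x1],6).astype(np.float32)
    print(cv2.phaseCorrelate(B,A,cv2.createHanningWindow((x1-x0,y1-y0),cv2.CV_32F)))
crop(np.hstack([a[170:250,270:370],b[170:250,270:370]]),0,0,200,80,4,"pics/s18z.png")
s=get_state();print(s["contact_force"],s["time_s"])
```

```text
((-0.23502338434779801, 0.10110353250137649), 0.6695810008049011)
((0.011382229239863761, 0.1472554660225498), 1.0561173156455712)
[-6.71294374 -0.04746851 -1.77207192] 13.7167
```

View pics/s18z.png

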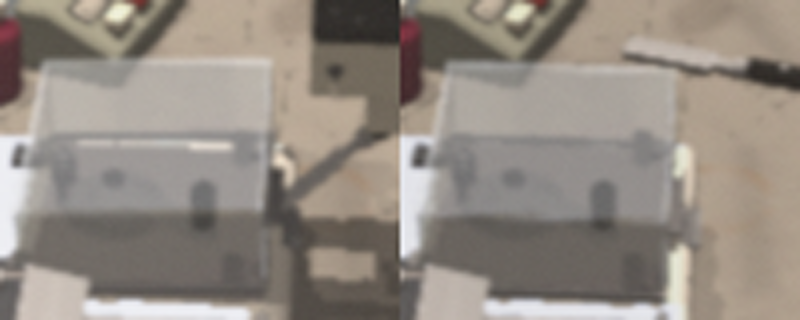

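>>> play_rows(series=[-0.002, 0.001, 0, 0, -0.002, 0.001, 0, 0, -0.002, 0.001, 0, 0, -0.002, 0.001, 0, 0, 0, 0, 0, 0])

```text
time_s: 14.13
tcp_pos: [0.4907, -0.035, 0.1368]
eef_rot: [97.0, 89.8, 9.1]
contact_force: [1.0, -0.5, -0.6]
gripper_width: 0.0117
```

Run:
```python
from h import *
s=get_state();print(s["contact_force"],s["moment"],s["time_s"],s["tcp_pos"])
c=capture("wrist");crop(c["img"],200,60,440,260,3.3,"pics/w19z.png")
a=capture("side");crop(a["img"],240,150,400,270,5,"pics/s19z.png")
```

```text
[ 1.01812734 -0.49709596 -0.61916264] [-0.03224332 -0.01352888  0.02848578] 14.1333 [ 0.4906918  -0.03502445  0.13680881]
```

View pics/w19z.png

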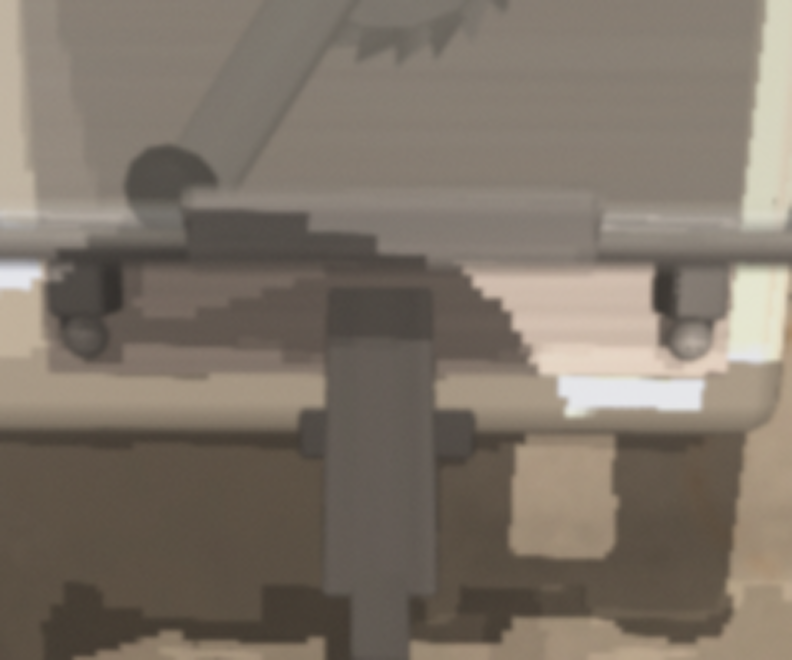

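View pics/s19z.png

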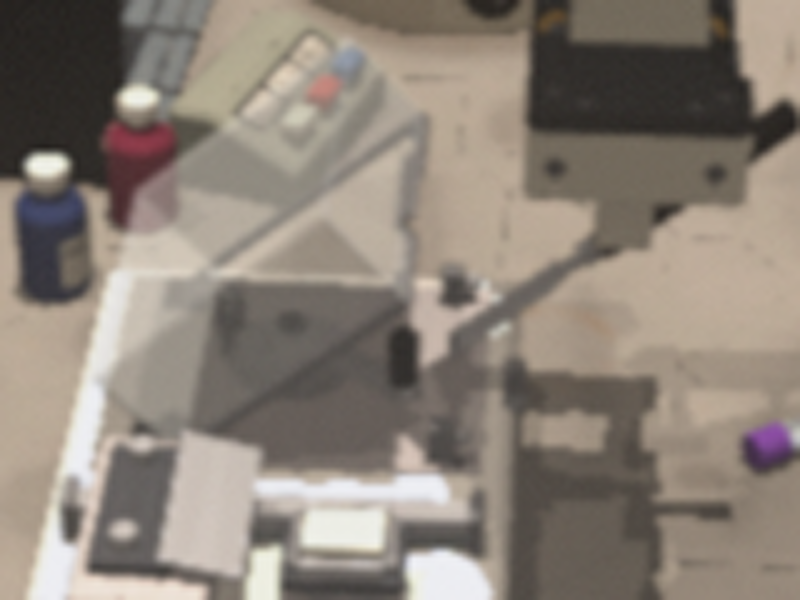

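>>> play_rows(series=[-0.012, -0.008, 0, 0, -0.02, -0.015, 0, 0, -0.02, -0.015, 0, 0, -0.02, -0.015, 0, 0, -0.02, -0.015, 0, 0])

```text
time_s: 14.65
tcp_pos: [0.4205, -0.0379, 0.2285]
eef_rot: [-68.9, 90.0, -156.8]
contact_force: [-0.2, 0.1, -0.9]
gripper_width: 0.0121
```

>>> play_rows(series=[0, 0, 0.03, 0, 0, 0, 0.035, 0, 0, 0, 0.035, 0, 0, 0, 0.035, 0, 0, 0, 0.035, 0])

```text
time_s: 15.07
tcp_pos: [0.4275, -0.2092, 0.2281]
eef_rot: [84.4, 89.9, -3.4]
contact_force: [0.5, 0.0, -1.3]
gripper_width: 0.0117
```

Run:
```python
from h import *
plan(.46,-.26,.12,2)
c=capture("wrist");cv2.imwrite("pics/w20.png",c["img"])
a=capture("side");cv2.imwrite("pics/s20.png",a["img"])
```

```text
tcp [ 0.4275 -0.2092  0.2281] yang 2.16 t 15.07 F [ 0.5   0.05 -1.3 ] w 0.0117
shift [0.1081 0.0304 0.052 ] spin 0.0028 tilt [ 0.001 -0.    -1.   ]
```

View pics/w20.png

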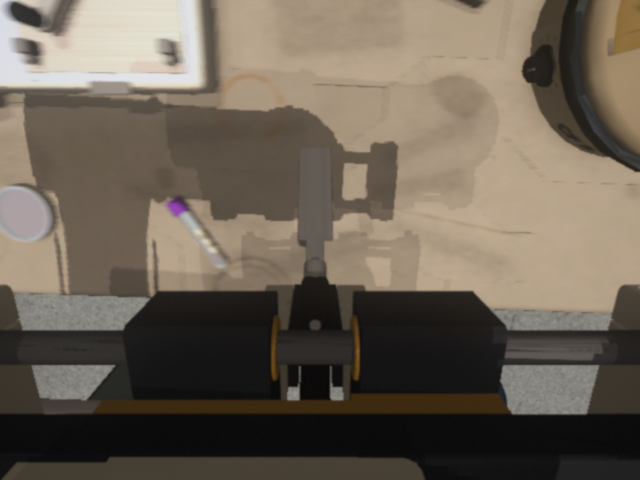

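View pics/s20.png

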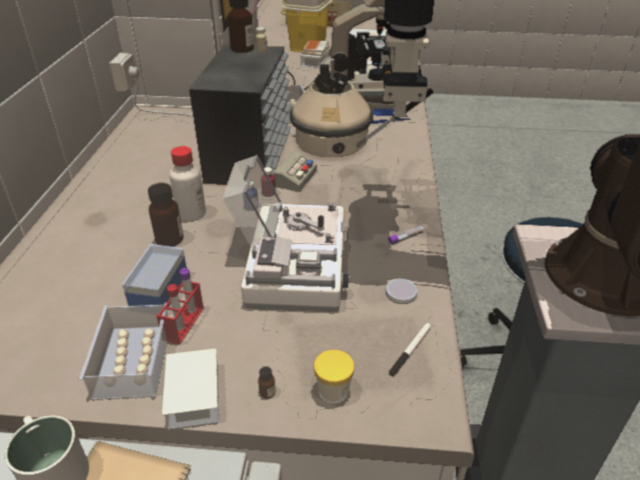

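Run:
```python
from h import *
c=capture("wrist");s=get_state();T=s["tcp_pos"];H=T+[0,0,.0034]
for th in (30,35,40,45,50,55):
    t=np.radians(th);d=np.array([np.cos(t),0.035*np.cos(t),-np.sin(t)])
    print(th,[proj(c,H+d*L).round(0) for L in (.038,.096)])
for p in [(178,207),(222,265),(160,120)]: print(ray(c,p,.01).round(3))
```

```text
30 [array([311., 227.]), array([311., 118.])]
35 [array([311., 229.]), array([312., 127.])]
40 [array([312., 232.]), array([312., 137.])]
45 [array([312., 234.]), array([312., 147.])]
50 [array([312., 238.]), array([312., 157.])]
55 [array([312., 242.]), array([312., 167.])]
[ 0.423 -0.072  0.01 ]
[ 0.361 -0.114  0.01 ]
[ 0.507 -0.061  0.01 ]
```

>>> play_rows(series=[0.03, 0.006, 0.012, 0, 0.03, 0.007, 0.012, 0, 0.03, 0.007, 0.012, 0, 0.03, 0.007, 0.012, 0, 0.03, 0.007, 0.012, 0])

```text
time_s: 15.63
tcp_pos: [0.4644, -0.266, 0.0767]
eef_rot: [82.4, 89.9, -5.4]
contact_force: [0.1, 0.4, -0.9]
gripper_width: 0.0115
```

>>> play_rows(series=[0, 0, 0, 0, 0, 0, 0, 0, 0, 0, 0, 0, 0, 0, 0, 0, 0, 0, 0, 0])

```text
time_s: 16.05
tcp_pos: [0.4648, -0.266, 0.0797]
eef_rot: [77.4, 89.8, -10.4]
contact_force: [-0.3, 0.3, -0.6]
gripper_width: 0.0117
```

>>> play_rows(series=[0.008, -0.004, 0, 0, 0.007, -0.006, 0, 0, 0.007, -0.005, 0, 0, 0.007, -0.004, 0, 0, 0.006, -0.003, 0, 0])

```text
time_s: 16.47
tcp_pos: [0.4397, -0.2672, 0.0423]
eef_rot: [-96.4, 89.9, 175.7]
contact_force: [-4.5, -0.3, 7.4]
gripper_width: 0.0122
```

Run:
```python
from h import *
plan(.434,-.27,.003,2)
c=capture("wrist");cv2.imwrite("pics/w21.png",c["img"])
```

```text
tcp [ 0.4397 -0.2672  0.0423] yang 2.1 t 16.47 F [-4.49 -0.27  7.39] w 0.0122
shift [ 0.0393 -0.0057  0.0026] spin 0.0017 tilt [-0.002  0.    -1.   ]
```

View pics/w21.png

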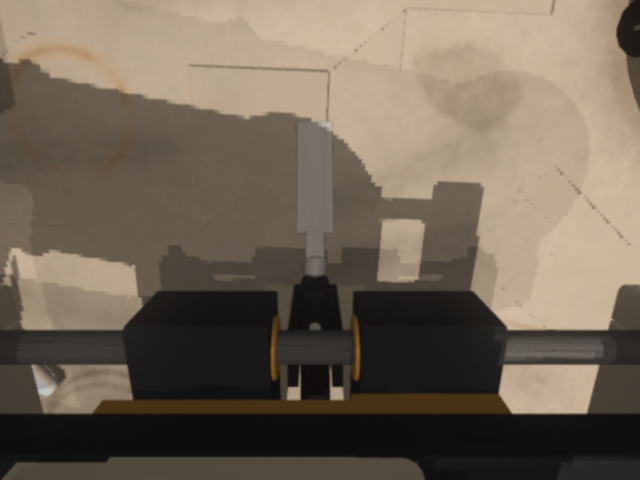

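>>> play_rows(series=[0.008, -0.003, 0, 0, 0.008, -0.0025, 0, 0, 0.008, -0.0015, 0, 0, 0.007, -0.001, 0, 0, 0.006, 0, 0, 0])

```text
time_s: 16.93
tcp_pos: [0.4319, -0.2675, 0.0051]
eef_rot: [-102.3, 89.9, 169.8]
contact_force: [-5.5, 1.8, 14.9]
gripper_width: 0.0124
```

>>> play_rows(series=[0.002, 0, 0, 0, 0, 0, 0, 0, 0, 0, 0, 0, 0, 0, 0, 0, 0, 0, 0, 0])

```text
time_s: 17.35
tcp_pos: [0.432, -0.2675, 0.0046]
eef_rot: [-93.3, 89.9, 178.8]
contact_force: [-9.1, 2.8, 20.5]
gripper_width: 0.0119
```

Run:
```python
from h import *
plan(.434,-.27,.003,2)
c=capture("wrist");cv2.imwrite("pics/w22.png",c["img"])
```

```text
tcp [ 0.432  -0.2675  0.0046] yang 2.12 t 17.35 F [-9.13  2.81 20.54] w 0.0119
shift [0.0016 0.0019 0.0025] spin 0.0021 tilt [-0.002  0.    -1.   ]
```

View pics/w22.png

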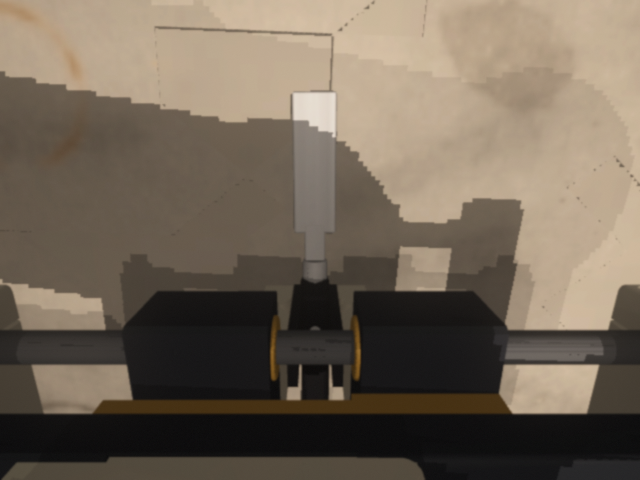

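>>> play_rows(series=[-0.001, 0, 0, 0, 0, 0, 0, 0, 0, 0, 0, 0, 0, 0, 0, 0, 0, 0, 0, 0], jaw=40, squeeze=30)

```text
time_s: 17.82
tcp_pos: [0.4337, -0.2675, 0.0045]
eef_rot: [-107.4, 90.0, 164.7]
contact_force: [-0.8, -0.2, 0.6]
gripper_width: 0.0343
```

>>> play_rows(series=[0, 0, 0, 0, 0, 0, 0, 0, 0, 0, 0, 0, 0, 0, 0, 0, 0, 0, 0, 0])

```text
time_s: 18.23
tcp_pos: [0.4338, -0.2675, 0.0047]
eef_rot: [-98.2, 90.0, 173.9]
contact_force: [0.1, -0.1, -0.3]
gripper_width: 0.0347
```

>>> play_rows(series=[-0.03, 0, 0, 0, -0.04, 0, 0, 0, -0.04, 0, 0, 0, -0.04, 0, 0, 0, -0.04, 0, 0, 0])

```text
time_s: 18.65
tcp_pos: [0.4333, -0.2674, 0.1969]
eef_rot: [114.0, 90.0, 26.1]
contact_force: [1.4, 0.3, -0.9]
gripper_width: 0.0351
```

Run:
```python
from h import *
plan(.50,.02,.22,2)
c=capture("wrist");cv2.imwrite("pics/w23.png",c["img"])
c=capture("top");crop(c["img"],240,160,480,340,3.3,"pics/t23.png")
```

```text
tcp [ 0.4333 -0.2674  0.1969] yang 2.11 t 18.65 F [ 1.41  0.31 -0.92] w 0.0351
shift [-0.0231  0.0773 -0.2847] spin 0.002 tilt [ 0.  0. -1.]
```

View pics/w23.png

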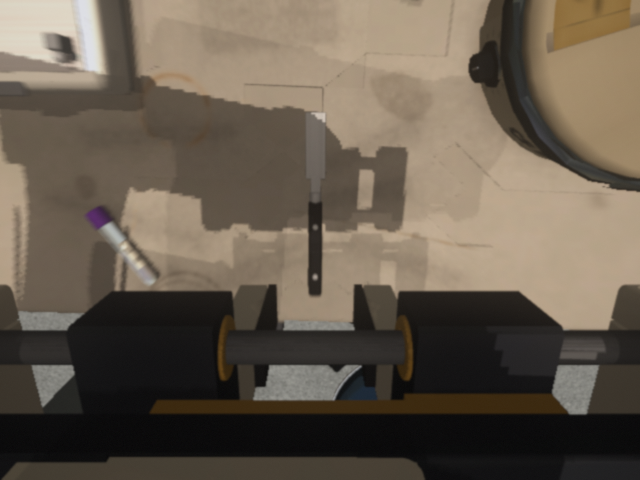

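View pics/t23.png

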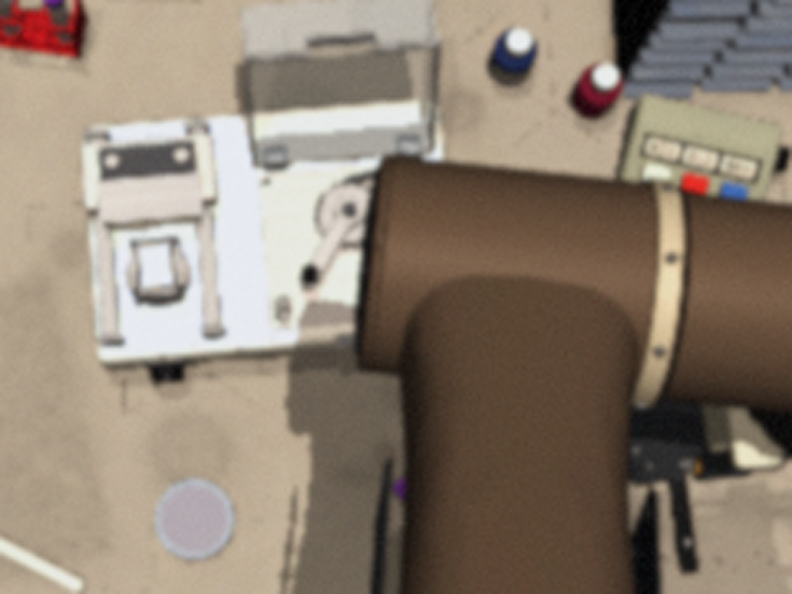

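>>> play_rows(series=[-0.002, 0.006, -0.037, 0, -0.002, 0.006, -0.037, 0, -0.002, 0.006, -0.037, 0, -0.002, 0.006, -0.037, 0, -0.002, 0.006, -0.037, 0])

```text
time_s: 19.17
tcp_pos: [0.4567, -0.08, 0.205]
eef_rot: [106.8, 90.0, 18.9]
contact_force: [0.9, 1.0, 0.3]
gripper_width: 0.0352
```

>>> play_rows(series=[0, 0.012, -0.035, 0, 0, 0.012, -0.025, 0.1, 0, 0.012, -0.02, 0.1, 0, 0, 0, 0, 0, 0, 0, 0])

```text
time_s: 19.58
tcp_pos: [0.4922, -0.0004, 0.2044]
eef_rot: [-65.8, 90.0, -165.0]
contact_force: [0.5, 0.0, 0.2]
gripper_width: 0.035
```

Run:
```python
from h import *
plan(.573,-.002,.12,-9.5)
c=capture("wrist");cv2.imwrite("pics/w24.png",c["img"])
print(proj(c,(.574,-.002,.1045)))
```

```text
tcp [ 4.922e-01 -4.000e-04  2.044e-01] yang -9.21 t 19.58 F [0.47 0.02 0.17] w 0.035
shift [ 0.0844  0.0801 -0.0114] spin 0.0051 tilt [-0.001 -0.    -1.   ]
[297.7276997  123.34893612]
```

View pics/w24.png

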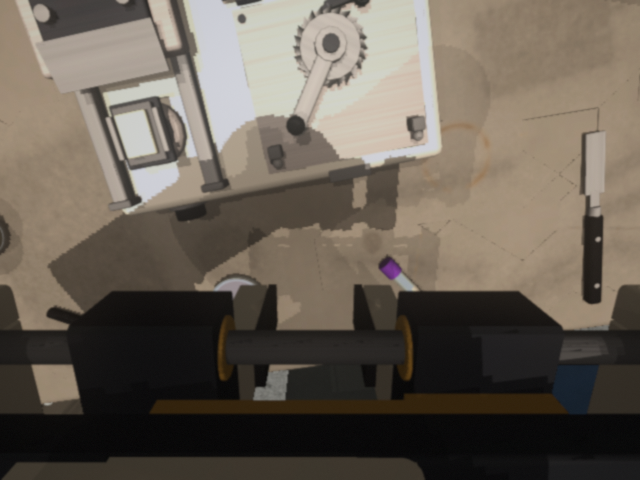

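Run:
```python
from h import *
c=capture("wrist");img=c["img"];crop(img,240,0,400,170,4.5,"pics/w25.png")
g=cv2.cvtColor(img,6);m=np.zeros_like(g);m[112:138,282:310]=(g[112:138,282:310]<55)*255
M=cv2.moments(m,True);k=(M["m10"]/M["m00"],M["m01"]/M["m00"]);print(k,M["m00"])
print("knob",ray(c,k,.1045),ray(c,k,.099))
print("pivot",ray(c,(331,43),.085))
```

```text
(294.2097902097902, 127.4055944055944) 143.0
knob [ 5.71337692e-01 -8.48619960e-05  1.04500000e-01] [5.71367555e-01 2.06095209e-04 9.90000000e-02]
pivot [ 0.62074587 -0.03281509  0.085     ]
```

View pics/w25.png

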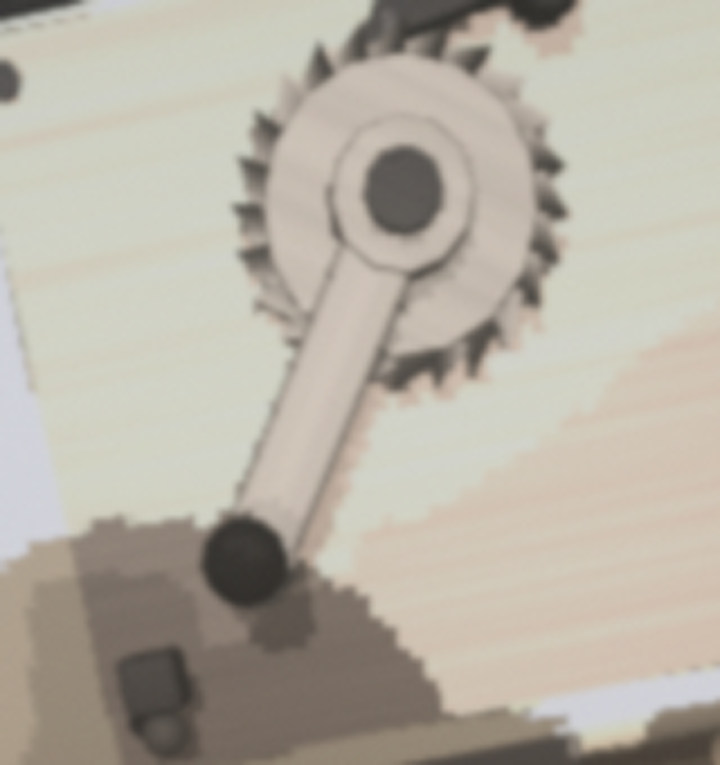

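>>> play_rows(series=[0.008, 0.016, 0.0002, 0, 0.012, 0.016, 0, 0, 0.015, 0.016, 0, 0, 0.015, 0.016, 0, 0, 0.014, 0.0155, 0, 0])

```text
time_s: 20.1
tcp_pos: [0.5706, -0.016, 0.1401]
eef_rot: [178.2, 90.0, 78.8]
contact_force: [0.3, 0.8, -0.0]
gripper_width: 0.0347
```

>>> play_rows(series=[0, 0, 0, 0, 0, 0, 0, 0, 0, 0, 0, 0, 0, 0, 0, 0, 0, 0, 0, 0])

```text
time_s: 20.52
tcp_pos: [0.5703, -0.0147, 0.1418]
eef_rot: [115.3, 89.9, 15.9]
contact_force: [0.5, 0.4, 0.4]
gripper_width: 0.035
```

Run:
```python
from h import *
plan(.573,-.0005,.085,-9.5)
c=capture("wrist");cv2.imwrite("pics/w26.png",c["img"])
print(proj(c,(.573,-.0005,.1045)))
```

```text
tcp [ 0.5703 -0.0147  0.1418] yang -9.34 t 20.52 F [0.54 0.38 0.39] w 0.035
shift [ 0.0568  0.0003 -0.0144] spin 0.0028 tilt [ 0.002  0.    -1.   ]
[289.59127615 273.06624131]
```

View pics/w26.png

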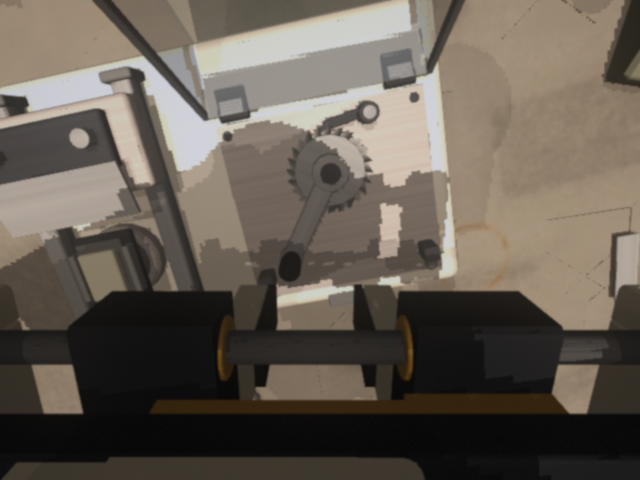

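>>> play_rows(series=[0, 0, -0.0075, 0.003, 0, 0.0003, -0.007, 0, 0.008, 0, 0, 0, 0.012, 0, 0, 0, 0.01, 0, 0, 0])

```text
time_s: 20.98
tcp_pos: [0.573, 0.0003, 0.1099]
eef_rot: [166.2, 90.0, 66.7]
contact_force: [-0.3, 0.8, 0.1]
gripper_width: 0.0353
```

Run:
```python
from h import *
plan(.573,-.0005,.085,-9.5)
c=capture("wrist");crop(c["img"],180,200,460,400,2.8,"pics/w27.png")
print((proj(c,(.573,-.0005,.1045))-[180,200])*2.8)
```

```text
tcp [5.730e-01 3.000e-04 1.099e-01] yang -9.48 t 20.98 F [-0.31  0.76  0.07] w 0.0353
shift [0.0249 0.0001 0.0008] spin 0.0004 tilt [ 0.  0. -1.]
[382.99231042 275.15764848]
```

View pics/w27.png

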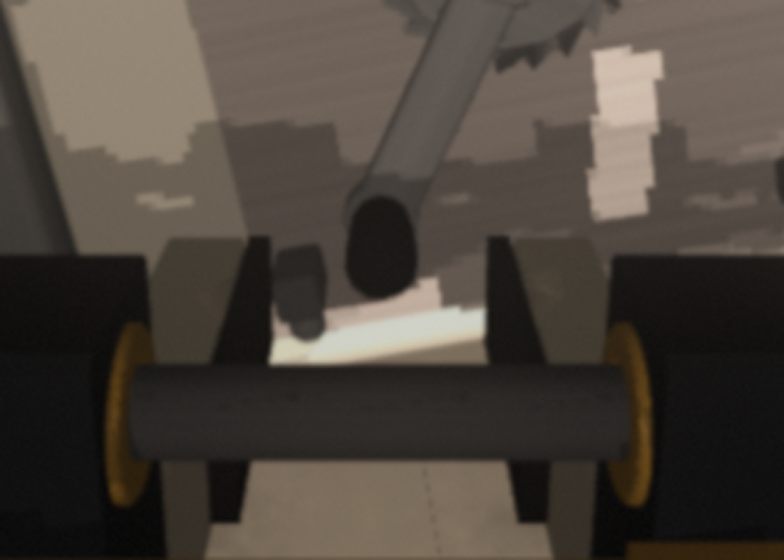

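>>> play_rows(series=[0.008, 0, 0.0005, 0, 0.009, 0, 0, 0, 0.007, 0, 0, 0, 0, 0, 0, 0, 0, 0, 0, 0])

```text
time_s: 21.45
tcp_pos: [0.5728, -0.001, 0.0863]
eef_rot: [-57.3, 89.9, -156.8]
contact_force: [0.3, -0.1, 0.3]
gripper_width: 0.0351
```

>>> play_rows(series=[0, 0, 0, 0, 0, 0, 0, 0, 0, 0, 0, 0, 0, 0, 0, 0, 0, 0, 0, 0], jaw=0, squeeze=45)

```text
time_s: 21.87
tcp_pos: [0.5732, -0.0005, 0.0871]
eef_rot: [136.1, 89.9, 36.6]
contact_force: [-0.3, 2.4, 1.4]
gripper_width: 0.0105
```

>>> play_rows(series=[0, 0, 0, 0, 0, 0, 0, 0, 0, 0, 0, 0, 0, 0, 0, 0, 0, 0, 0, 0])

```text
time_s: 22.28
tcp_pos: [0.5732, -0.0006, 0.087]
eef_rot: [129.9, 90.0, 30.4]
contact_force: [-1.6, 4.3, 4.4]
gripper_width: 0.0105
```

Run:
```python
from h import *
plan(.565,-.0473,.085,-9.5)
c=capture("wrist");crop(c["img"],180,200,460,400,2.8,"pics/w28.png")
```

```text
tcp [ 0.5732 -0.0006  0.087 ] yang -9.51 t 22.28 F [-1.57  4.3   4.38] w 0.0105
shift [ 0.002  -0.0004  0.0474] spin -0.0002 tilt [ 0.  0. -1.]
```

View pics/w28.png

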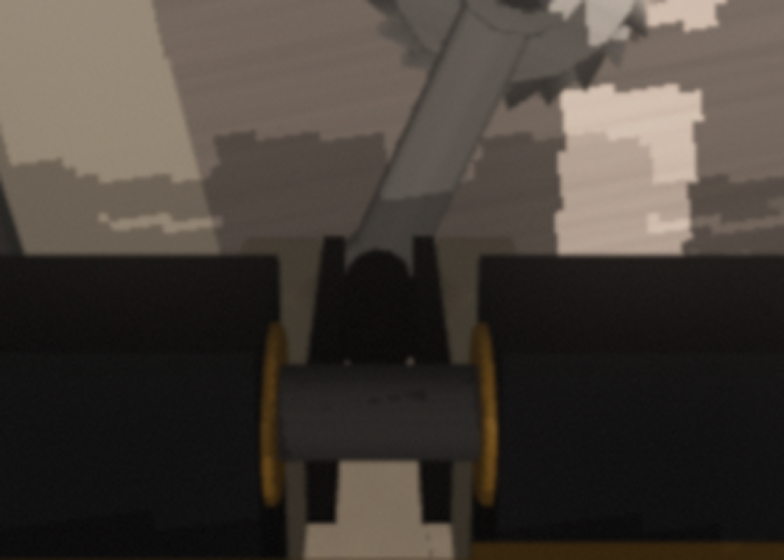

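Run:
```python
import numpy as np
p=np.array([.6212,-.0328]);a0=146.1
y=np.array([np.cos(np.radians(-9.5)),np.sin(np.radians(-9.5))]);z=np.array([np.cos(np.radians(-99.5)),np.sin(np.radians(-99.5))])
f=lambda t:p+.058*np.array([np.cos(np.radians(a0+t)),np.sin(np.radians(a0+t))])
for a in range(0,48,3):
    d=f(a+3)-f(a);print(a+3,f(a+3).round(4),(d@y).round(4),(d@z).round(4),np.linalg.norm(f(a+3)-f(0)).round(4))
```

```text
3 [ 0.5714 -0.003 ] -0.0012 0.0028 0.003
6 [ 0.5699 -0.0057] -0.001 0.0029 0.0061
9 [ 0.5686 -0.0084] -0.0009 0.0029 0.0091
12 [ 0.5674 -0.0112] -0.0007 0.0029 0.0121
15 [ 0.5663 -0.014 ] -0.0006 0.003 0.0151
18 [ 0.5654 -0.0169] -0.0004 0.003 0.0181
21 [ 0.5647 -0.0199] -0.0003 0.003 0.0211
24 [ 0.5641 -0.0228] -0.0001 0.003 0.0241
27 [ 0.5636 -0.0258] 0.0001 0.003 0.0271
30 [ 0.5633 -0.0289] 0.0002 0.003 0.03
33 [ 0.5632 -0.0319] 0.0004 0.003 0.0329
36 [ 0.5632 -0.0349] 0.0005 0.003 0.0358
39 [ 0.5634 -0.038 ] 0.0007 0.003 0.0387
42 [ 0.5638 -0.041 ] 0.0008 0.0029 0.0416
45 [ 0.5643 -0.044 ] 0.001 0.0029 0.0444
48 [ 0.5649 -0.0469] 0.0011 0.0028 0.0472
```

>>> play_rows(series=[0, -0.0012, 0.0028, 0, 0, -0.001, 0.0029, 0, 0, -0.0009, 0.0029, 0, 0, -0.0007, 0.0029, 0, 0, -0.0006, 0.003, 0])

```text
time_s: 22.75
tcp_pos: [0.5669, -0.0123, 0.087]
eef_rot: [155.7, 89.8, 56.2]
contact_force: [-4.1, 12.9, 6.3]
gripper_width: 0.0107
```

>>> play_rows(series=[0, -0.0004, 0.003, 0, 0, -0.0003, 0.003, 0, 0, -0.0001, 0.003, 0, 0, 0, 0, 0, 0, 0, 0, 0])

```text
time_s: 23.17
tcp_pos: [0.5636, -0.0216, 0.0869]
eef_rot: [-168.5, 89.9, 92.1]
contact_force: [-6.0, 12.3, 6.8]
gripper_width: 0.0105
```

Run:
```python
from h import *
plan(.5641,-.0228,.087,-9.5)
c=capture("wrist");crop(c["img"],180,200,460,400,2.8,"pics/w29.png")
```

```text
tcp [ 0.5636 -0.0216  0.0869] yang -9.47 t 23.17 F [-6.04 12.31  6.76] w 0.0105
shift [-0.0001  0.0006  0.0011] spin 0.0005 tilt [-0.     0.002 -1.   ]
```

View pics/w29.png

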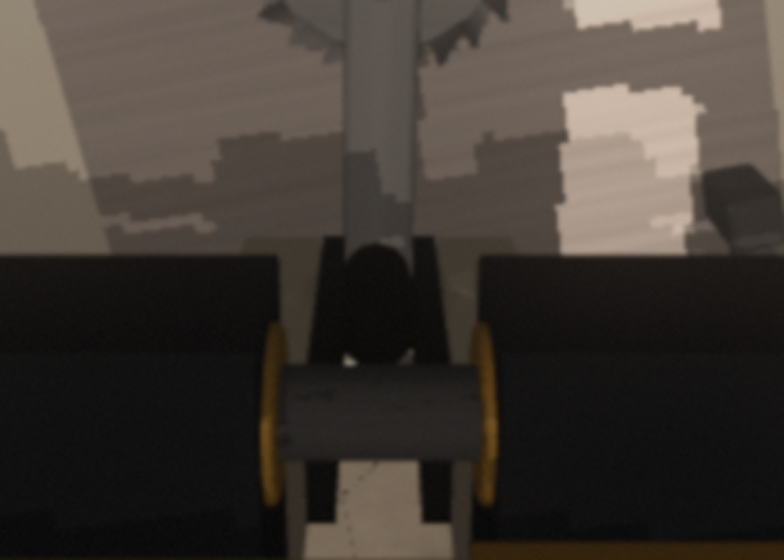

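>>> play_rows(series=[0, 0.0001, 0.003, 0, 0, 0.0002, 0.003, 0, 0, 0.0004, 0.003, 0, 0, 0.0005, 0.003, 0, 0, 0, 0, 0])

```text
time_s: 23.63
tcp_pos: [0.5625, -0.0339, 0.0868]
eef_rot: [-145.0, 89.9, 115.5]
contact_force: [-6.7, 10.0, 9.2]
gripper_width: 0.0109
```

>>> play_rows(series=[0, 0.0007, 0.003, 0, 0, 0.0008, 0.0029, 0, 0, 0.001, 0.0029, 0, 0, 0, 0, 0, 0, 0, 0, 0])

```text
time_s: 24.05
tcp_pos: [0.5636, -0.0437, 0.0868]
eef_rot: [-108.7, 89.9, 151.8]
contact_force: [-4.1, 6.7, 6.5]
gripper_width: 0.011
```

Run:
```python
from h import *
plan(.5649,-.0469,.087,-9.5)
t=get_state()["tcp_pos"][:2]; print("chord",np.linalg.norm(t-[.5732,-.0006]),"r",np.linalg.norm(t-[.6212,-.0328]))
c=capture("wrist");cv2.imwrite("pics/w30.png",c["img"])
```

```text
tcp [ 0.5636 -0.0437  0.0868] yang -9.48 t 24.05 F [-4.06  6.7   6.49] w 0.011
shift [-0.0002  0.0018  0.0029] spin 0.0003 tilt [-0.001  0.    -1.   ]
chord 0.044199641279906124 r 0.05864533378010173
```

View pics/w30.png

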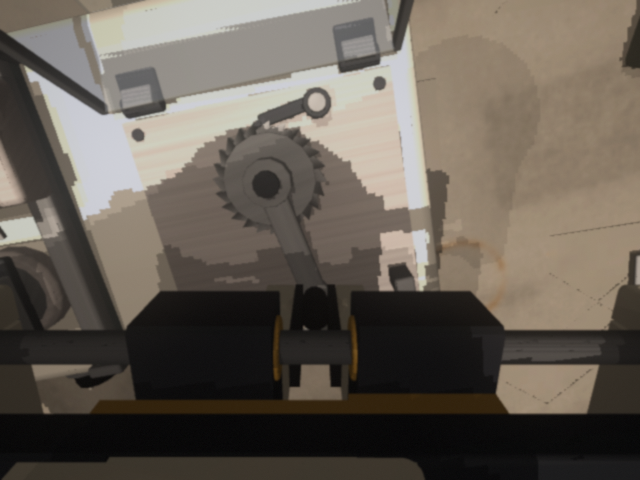

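>>> play_rows(series=[0, 0.0008, 0.002, 0, 0, 0.0005, 0.0015, 0, 0, 0, 0, 0, 0, 0, 0, 0, 0, 0, 0, 0])

```text
time_s: 24.52
tcp_pos: [0.5643, -0.0469, 0.0868]
eef_rot: [-137.7, 89.9, 122.8]
contact_force: [-5.1, 10.4, 6.6]
gripper_width: 0.0108
```

>>> play_rows(series=[0, 0, 0, 0, 0, 0, 0, 0, 0, 0, 0, 0, 0, 0, 0, 0, 0, 0, 0, 0])

```text
time_s: 24.93
tcp_pos: [0.5644, -0.0468, 0.0868]
eef_rot: [-145.1, 89.9, 115.5]
contact_force: [-4.6, 10.8, 7.0]
gripper_width: 0.0105
```

Run:
```python
from h import *
s=get_state();t=s["tcp_pos"][:2]; print(s["tcp_pos"],s["contact_force"],s["gripper_width"],s["time_s"],"chord",np.linalg.norm(t-[.5732,-.0006]))
c=capture("wrist");cv2.imwrite("pics/w31.png",c["img"])
# lever angle: pivot px -> knob
c2=capture("side");cv2.imwrite("pics/s31.png",c2["img"])
c3=capture("top");cv2.imwrite("pics/t31.png",c3["img"])
```

```text
[ 0.56437333 -0.04677313  0.08683277] [-4.5541208  10.83573991  7.01287084] 0.010481750194373102 24.9333 chord 0.047009237310598015
```

View pics/w31.png

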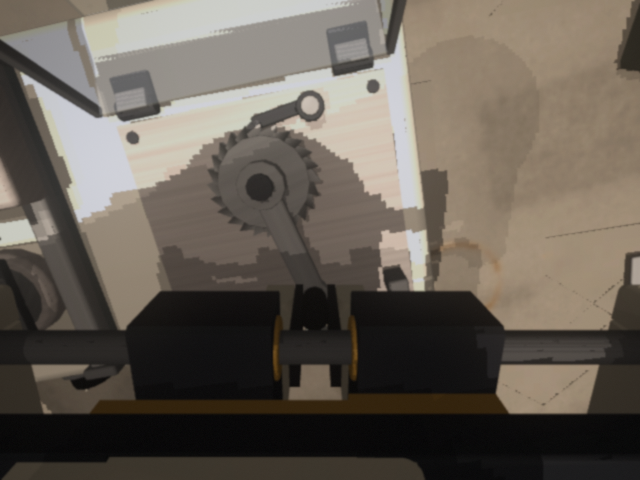

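View pics/s31.png

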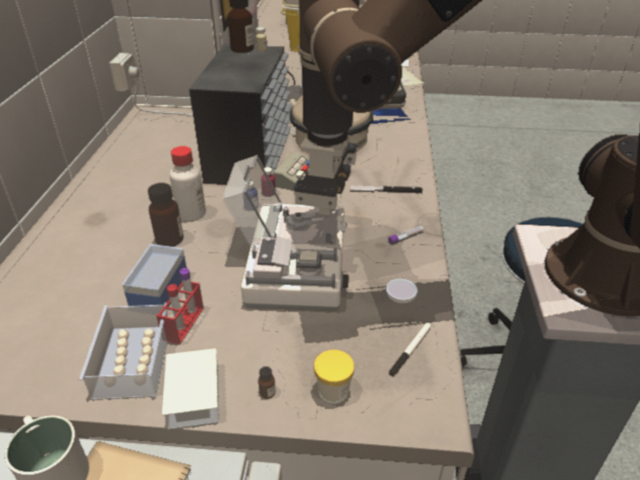

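View pics/t31.png

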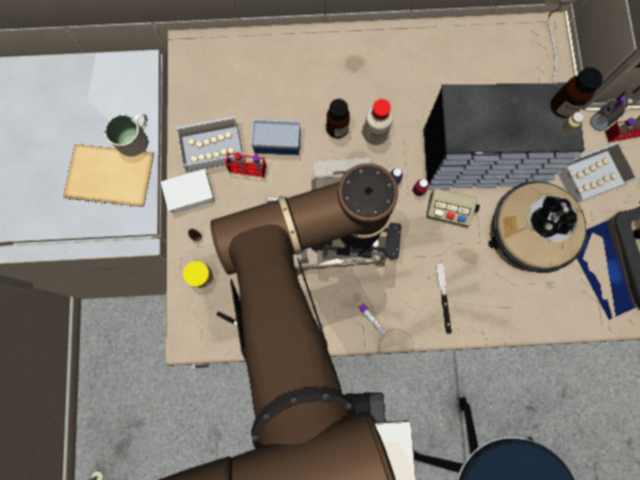

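Run:
```python
from h import *
c=capture("wrist");p=ray(c,(260,187),.085);s=get_state();t=s["tcp_pos"]
d=t-p;print("pivot",p,"r",np.hypot(*d[:2]),"ang",np.degrees(np.arctan2(d[1],d[0]))%360,s["qd"].round(2))
print(close_job())
```

```text
pivot [ 0.6217508  -0.03225841  0.085     ] r 0.05919149238398388 ang 194.18973302825663 [ 0.03 -0.03 -0.06  0.06 -0.03 -0.04]
the job is handed in; nothing more can be done
None
```

I prised the hood open with the spatula, laid the spatula flat on the bench, and pushed the feed lever three clicks. I handed in at about 25 s of the 64 s allowed, with the jaws still gripping the knob.

- **Hood:** a plain lift did not free it. The spatula turned in the grip at about 7 N and the hood stayed shut, which disagrees with the 2.5 N you gave. I pushed the blade in deeper and levered with its tip on the deck; the lip rose a few millimetres and the hood swung fully open. The last picture shows it standing open.
- **Spatula:** it lies flat and released, to the right of the microtome, shifted from its first place. The last picture shows it there.
- **Lever:** going by the gripper's position, the knob is 47.0 mm from its start, against the allowed 43.2 to 53. The lever has turned about 48°, so it is past the third click and short of the fourth. A second estimate from the wrist camera gave the same angle. The force on the tool is about 11 N sideways and 7 N upward. I did not find out what causes the upward part.
- **Bystanders:** by eye in the last pictures they are where they started. I did not measure them.

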